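# Measure a set of document cases for a made-to-measure box

## Task

Measure this set of rigid grey document cases for a box: pile them flat on the measuring board in the corner of its fences, long sides along the long fence, every case square and flush against both fences, then let go and gently press the thumb pad of the sprung height gauge until its foot rests firmly on the pile, holding it there about a second for a steady reading. Then let the foot spring back up and lay all the cases flat in the open grey tray, in one pile or side by side. Disturb nothing else on the bench.

Things in the scene. Friction and masses are not known exactly. Their poses are not given: they have to be found in the camera images.
- case_a: rigid grey board document case with a paper label on its lid, lying flat: 184 mm long (its own y axis), 66 mm wide (its x), 28 mm thick (its z), about 0.18 kg, plain closed box with no moving parts; origin at the centre of its underside. May be absent. Either end and either face may go anywhere
- case_b: rigid grey board document case with a paper label on its lid, lying flat: 176 mm long (its own y axis), 64 mm wide (its x), 25 mm thick (its z), about 0.18 kg, plain closed box with no moving parts; origin at the centre of its underside. May be absent. Either end and either face may go anywhere
- case_c: rigid grey board document case with a paper label on its lid, lying flat: 168 mm long (its own y axis), 62 mm wide (its x), 22 mm thick (its z), about 0.18 kg, plain closed box with no moving parts; origin at the centre of its underside. May be absent. Either end and either face may go anywhere
- board: white measuring board fixed to the bench, 16 mm thick, with two aluminium fences (64 mm high above it, 14 mm thick) meeting in an inner corner, and a height gauge. Origin on the bench exactly below the inner corner; the board runs from x = -150 to +50 mm and y = -215 to +100 mm in its own axes
- fence_long (a point): middle of the long fence, on the board top: face is the board plane x = 0, cases lie on its -x side. It is two blocks, at board y = 0 to -40 mm and -135 to -185 mm, with an open finger gap down to the board between them; this point is the middle of that gap (y = -87.5 mm). Axes as the board
- fence_short (a point): middle of the short fence, on the board top: face is the board plane y = 0, cases lie on its -y side, from board x = -68 to +2 mm. Beyond it the gauge column, 16 mm square and 229 mm high above the bench, stands at board x = -32, y = +73 mm. Axes as the board
- corner (a point): inner corner of the two fences, on the top face of the board (16 mm above the bench); axes as the board. A case is home when its centre lies at x = -half its width, y = -half its length, its long side along the long fence
- gauge (a joint): height gauge slide, m: 0 with the foot parked up against its stop, growing as the foot comes down, to 0.12. The foot then stands (0.135 - value) above the board, so this is the height of what it rests on. A lift spring holds it up: about 2 N to start it down, 4 to 5 N at 0.09; let go, it rises by itself
- gauge_foot (a point): centre of the underside of the gauge foot, a flat steel disc 24 mm across on an arm 14 mm wide that reaches over the short fence from the column; it hangs at x = -32, y = -22 mm in the board frame, 135 mm above the board when parked, so a case must be slid in beneath it, not lowered through it
- gauge_pad (a point): centre of the top of the black round thumb pad, 32 mm across, straight above the foot and 79 mm higher than it; press it down to lower the foot (the column is 95 mm away along +y of the board). Its stem holds an overload spring: it starts to sink into the arm at 6 N, once the foot has landed, and bottoms after 12 mm at 12 N; half-way in is right
- tray: open grey tray, loose, 0.9 kg, 200 mm (its x) by 225 mm (its y) outside, walls 5 mm thick and 50 mm high, floor 5 mm thick; origin at the centre of its underside
- pencil_pot: bystander: black plastic pencil pot, 72 mm across, 85 mm high, pencils standing up to 180 mm; origin centre of underside
- paperweight: bystander: glass paperweight, 68 mm across, 38 mm high; origin centre of underside
- loupe: bystander: black standing magnifier, 44 mm across, 40 mm high; origin centre of underside
- volume: bystander: bound blue volume lying flat, 85 x 130 x 36 mm; origin centre of underside
- tape_dispenser: bystander: black desk tape dispenser, 60 x 150 mm, 80 mm high; origin centre of underside
- brush: bystander: dusting brush lying on the bench; origin on its underside
- bone_folder: bystander: flat cream bone folder, 140 x 22 x 5 mm; origin centre of underside
There are look-alikes about, which are no part of the job. Leave any green look-alike of the case_c alone.

How it is judged (in metres and radians):
On the way, in this order (a step that is already met when the one before it is completed fails the run):
1. all the cases are piled in the fence corner, flat, square and within 3 mm of both fences, and let go (x of case_a in the frame of corner between -0.036 and -0.029 m and y of case_a in the frame of corner between -0.095 and -0.088 m and z of each of case_a, case_b, case_c in the frame of corner below 0.085 m and angle between the y axis of each of case_a, case_b, case_c and the y axis of corner, either way round below 0.035 rad and angle between the z axis of each of case_a, case_b, case_c and the z axis of corner, either way round below 0.05 rad and contact force between the fingers and case_a below 0.2 N and linear speed of each of case_a, case_b, case_c below 0.02 m/s and x of case_b in the frame of corner between -0.035 and -0.028 m and y of case_b in the frame of corner between -0.091 and -0.084 m and contact force between the fingers and case_b below 0.2 N and x of case_c in the frame of corner between -0.034 and -0.027 m and y of case_c in the frame of corner between -0.087 and -0.08 m and contact force between the fingers and case_c below 0.2 N), for 0.3 s.
2. the gauge foot rests steadily on the pile with more than 1.5 N for 0.5 s, the cases still home and not touched by the fingers (all of step 1 and (contact force between gauge and case_a above 1.5 N or contact force between gauge and case_b above 1.5 N or contact force between gauge and case_c above 1.5 N) and value of joint gauge above 0.05 m and velocity of joint gauge between -0.006 and 0.006 m/s), for 0.5 s.
At the end, for the whole second after the job is handed in: every case lies flat (within about 7 degrees) and at rest inside the tray, and the gauge foot is back up at its stop (within 6 mm) (x of case_a in the frame of tray between -0.07 and 0.07 m and y of case_a in the frame of tray between -0.08 and 0.08 m and z of case_a in the frame of tray between -0.01 and 0.095 m and angle between the z axis of each of case_a, case_b, case_c and the z axis of tray, either way round below 0.12 rad and linear speed of each of case_a, case_b, case_c below 0.02 m/s and x of case_b in the frame of tray between -0.07 and 0.07 m and y of case_b in the frame of tray between -0.08 and 0.08 m and z of case_b in the frame of tray between -0.01 and 0.095 m and x of case_c in the frame of tray between -0.07 and 0.07 m and y of case_c in the frame of tray between -0.08 and 0.08 m and z of case_c in the frame of tray between -0.01 and 0.095 m and value of joint gauge below 0.006 m); the robot touches nothing.
It fails at once if the gauge foot is driven into a case with more than 40 N (contact force between gauge and case_a above 40 N or contact force between gauge and case_b above 40 N or contact force between gauge and case_c above 40 N).
It fails at once if a bystander is shifted by more than 50 mm (distance of any of pencil_pot, paperweight, loupe, volume, tape_dispenser, brush, bone_folder from where it was at the start of the episode above 0.05 m).
It fails at once if the tray is tipped up (angle between tray's own z axis and vertical above 0.5 rad).
Of case_a, case_b, case_c only 2 to 3 are there at a start; the rules pass over those that are not, and their reading is None.
At some moment in a run one of case_a, case_b, case_c may be knocked a few centimetres aside while the robot is not near it.
Once in a run the grip may slacken for a moment while it holds something.
It also fails if it takes over 210 s, if anything falls off the work surface, if the arm or the gripper's body presses on something with over 40 N, if the wrist force passes 120 N, or if a joint passes its speed limit or range.

## Robot

A 6-joint arm with a two-finger parallel gripper is mounted at the origin on the work surface. World frame = base frame: x ahead of the robot, y to its left, z up, the work surface at z = 0. Lengths are in mm, angles in rad, forces in N, time in s.
With the tool pointing down it reaches from about 275 to 750 mm from the base axis. Payload 10.2 kg.
Tool frame: the origin (TCP) lies midway between the tips of the shut fingers; the grasp point (between the pads) lies 19 mm behind it; z points along the fingers, y is the direction in which the jaws open and shut (so a half turn about z gives the same grasp; the last joint's range is limited). The gripper opens to 85 mm and grips with 20 to 120 N. Pads are 22 mm wide; open, the fingers measure 114 mm over their backs; the gripper's body (76 mm by 85 mm) begins 54 mm behind the grasp point. The pads swing forward as they close: fully open they stand 13 mm farther back than shut.
Start: joints at [1.091, 0.313, 1.498, -0, 1.331, -0.223], TCP at [133.356, 507.787, 231.294] pointing down, gripper open.
Joint ranges: [-2.94, 2.94], [-0.97, 2.17], [0.19, 2.56], [-1.23, 4.37], [0.02, 3.11], [-2.88, 2.88]. Speed limits (rad/s): [2.39, 2.39, 3.01, 3.14, 3.14, 3.14].

## Interface

Orientations are given as a unit quaternion [w, x, y, z].
In Python, from rig import sense, optics, ctrl gives the robot as it stands.
- The arm moves only by the tool play_rows, never from a script. Its argument "plan" is a list of rows, each a list of 7 numbers: the shift along the world's x, y, z in mm, then the turn, a rotation vector about the world's x, y, z in rad, then the opening, from -1 (shut) to 1 (fully open), so that 0 is half open. A call has 1 to 5 rows; each row shifts and turns the pose as measured when the row begins; what a row does not reach is not made up. A row lasts 1/12 s, in which the tool goes at most 41.7 mm and 7.16 degrees, less where a joint would pass 70% of its speed; a pose out of reach is approached as far as the arm can. A call is refused whole if a number of a shift passes 41.7 or a number of a turn 0.125, either way. A call with a gripper value outside its range is refused whole. The fingers move at their own pace and stop on an object; "grip_force" is the grip in N (left out, the last holds). Time passes only in rows, so rows that do not move let the fingers close. It gives the time, the measured TCP pose, the force and the opening at its end, in the units of the state.
- sense(): the state, without advancing time (a new reading comes with each control period).
- optics.capture(name): name is "scene" or "top" or "wrist"; returns a dict with "img" (420x560x3 uint8, blue, green, red), "fx", "fy", "cx", "cy" (pixels), "world_to_cam" (4x4, takes a point from world to camera coordinates). Camera axes: x right, y up, looking along -z (the intrinsics and any distortion apply to the point x, -y, -z); pixel columns grow to the right and rows downward; lengths in mm; the calibration is good to about 2 mm. The wrist camera is an equidistant fisheye: a pixel r from the principal point sees the ray r / f radians off the axis. A picture is of the moment at which its call begins. There is no depth.
- ctrl.finish_job(): hands the job in, once; it reports no verdict.
The state is a dict: "time_s": time; "joints": joint angles; "dq": joint speeds; "tau": joint torques, N m; "eef_pos": TCP position; "ee_rot": TCP orientation; "force": force on the tool from outside, world axes, zero at the start; "wrist_torque": the same for the moment, N m; "grip_width": opening from 0.0 (shut) to 1.0 (fully open).
Only numpy, scipy, OpenCV 4.12 (cv2) and the standard library are available. Lean on these libraries where they do the work, as an engineer would, in place of code of your own. Each camera call takes 0.05 s, during which the arm holds its last target. There are 200 camera calls.

## Working session

There is one attempt and no reset: what is moved stays moved. The work goes in short steps, Python scripts to look and compute and a tool call to move; the robot and the scene stay as the last step left them, time stands still between calls to the robot, and variables do not carry over. Pictures are saved under pics/ and viewed, about 12 in all and at most 16, crops included, and the job is handed in when it is done.

Besides the shell and the picture viewer there is one more tool, called after ">>>" by a JSON object that holds its "op" and its "data". play_rows: Moves the arm, as the interface text tells. Its arguments: {"type":"object","properties":{"plan":{"type":"array"},"grip_force":{"type":"number"}},"required":["plan"]}

```bash
ls; mkdir -p pics
cat > h.py <<'E'
import numpy as np,cv2
from rig import sense,optics,ctrl
def cap(n,f=None):
    c=optics.capture(n)
    if f: cv2.imwrite('pics/'+f,c['img'])
    return c
def ray(c,u,v,fish=False):
    M=np.array(c['world_to_cam']);R=M[:3,:3];t=M[:3,3]
    a=(u-c['cx'])/c['fx'];b=(v-c['cy'])/c['fy']
    if fish:
        r=np.hypot(a,b);s=np.sin(r)/r if r>1e-9 else 1
        d=np.array([a*s,-b*s,-np.cos(r)])
    else: d=np.array([a,-b,-1])
    return -R.T@t,R.T@d
def at(c,u,v,z,fish=False):
    o,d=ray(c,u,v,fish);return o+d*(z-o[2])/d[2]
def proj(c,p,fish=False):
    M=np.array(c['world_to_cam']);q=M[:3,:3]@np.array(p,float)+M[:3,3]
    x,y,z=q[0],-q[1],-q[2]
    if fish:
        r=np.hypot(x,y);th=np.arctan2(r,z);x,y=x/r*th,y/r*th
    else: x,y=x/z,y/z
    return np.array([c['cx']+c['fx']*x,c['cy']+c['fy']*y])
E
python3 - <<'E'
from h import *
s=sense();print(s)
for n in['scene','top']:
    c=cap(n,n+'0.png');print({k:c[k] for k in c if k!='img'})
E
```

```text
pics
{'time_s': 0.0, 'joints': array([ 1.09060674e+00,  3.13470698e-01,  1.49847481e+00,  4.29199673e-05,
        1.33097303e+00, -2.23371948e-01]), 'dq': array([-3.26177850e-05,  7.85275304e-05,  2.46103440e-04,  5.23398285e-04,
       -5.68129509e-04,  6.31998415e-04]), 'tau': array([ 5.47138607e-04, -4.12264681e+01, -2.59743834e+01, -1.08923732e-04,
        4.18353666e-03,  4.20682591e-05]), 'eef_pos': array([133.21507051, 507.54719373, 230.7102802 ]), 'ee_rot': array([-2.47994867e-04,  1.28061266e-01,  9.91766037e-01, -6.15159056e-04]), 'force': array([ 0.61536006,  0.52667967, -0.02514254]), 'wrist_torque': array([-0.03938522, -0.01241549, -0.00300903]), 'grip_width': 0.9976300411494011}
{'fx': 384.68090986832874, 'fy': 384.68090986832874, 'cx': 282.00482305308856, 'cy': 210.51300250322214, 'world_to_cam': array([[ 8.27894335e-01,  5.60773078e-01,  1.11590848e-02,
        -4.14978926e+02],
       [-4.64786749e-01,  6.74777489e-01,  5.73278831e-01,
         1.44846119e+02],
       [ 3.13949436e-01, -4.79800891e-01,  8.19284356e-01,
        -1.21830113e+03],
       [ 0.00000000e+00,  0.00000000e+00,  0.00000000e+00,
         1.00000000e+00]])}
{'fx': 406.51406330304496, 'fy': 406.51406330304496, 'cx': 281.07219967558103, 'cy': 206.35454332807163, 'world_to_cam': array([[ 2.68225328e-02, -9.99635427e-01, -3.09255319e-03,
        -2.72384422e+01],
       [ 9.93298317e-01,  2.63043130e-02,  1.12545710e-01,
        -5.17117841e+02],
       [-1.12423332e-01, -6.09058889e-03,  9.93641736e-01,
        -1.17929630e+03],
       [ 0.00000000e+00,  0.00000000e+00,  0.00000000e+00,
         1.00000000e+00]])}
```

View pics/scene0.png

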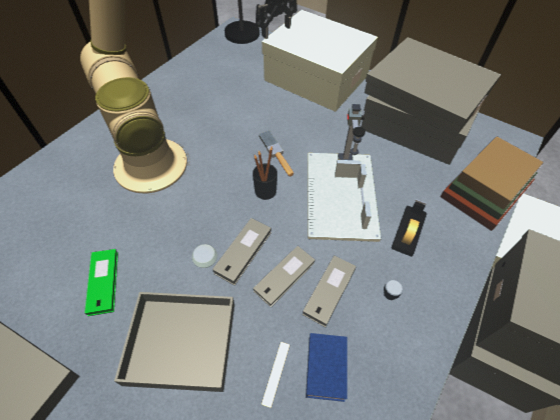

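View pics/top0.png

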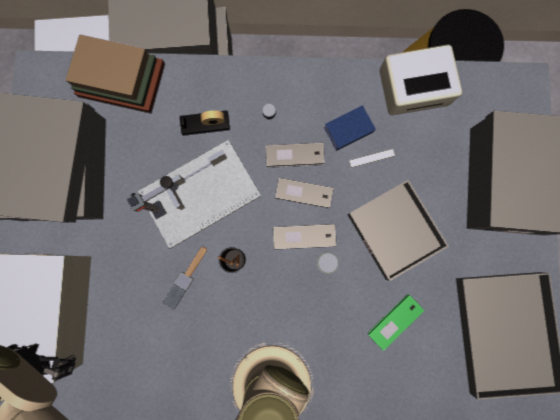

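The three grey cases are at scene (242,250), (284,275), (330,290), which is top (305,237), (304,192), (295,155). A green look-alike is at top (397,322), the tray at top (397,230), and other boxes lie at the rim. Next is a close crop.

Run:
```python
from h import *
c=cap('top');i=c['img'][95:295,120:400]
cv2.imwrite('pics/crop1.png',cv2.resize(i,None,fx=2.8,fy=2.8,interpolation=cv2.INTER_CUBIC))
for n,p in dict(c1=(305,237,25),c2=(304,192,25),c3=(295,155,25),tray=(397,230,5),green=(397,322,22),box=(510,335,5),pot=(232,260,85)).items(): print(n,at(c,*p).round())
```

```text
c1 [429. -87.  25.]
c2 [563. -81.  25.]
c3 [676. -51.  25.]
tray [ 458. -364.    5.]
green [ 191. -358.   22.]
box [ 160. -692.    5.]
pot [357. 119.  85.]
```

View pics/crop1.png

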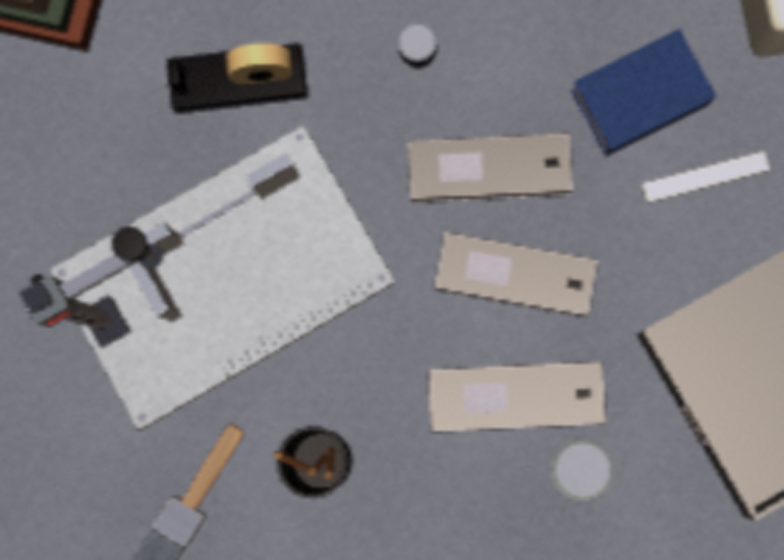

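The crop shows plain grey cases with labels: bottom one at crop (517,397), middle at (516,274), top at (490,167). The board corners are near crop (55,270), (305,128), (392,280) and (138,428), and the gauge pad is at (129,243). Next I fit them accurately.

```bash
cat >> h.py <<'E'
from scipy.optimize import least_squares
def fitrect(c,mask,zt,L,W,guess):
    """fit rect pose(x,y,yaw) of top face: contour of the mask = silhouette of the box"""
    cs=cv2.findContours(mask,cv2.RETR_EXTERNAL,cv2.CHAIN_APPROX_NONE)[0]
    k=max(cs,key=cv2.contourArea);r=cv2.minAreaRect(k)
    P=np.array([at(c,u,v,zt)[:2] for u,v in cv2.boxPoints(r)])
    e=np.array([P[1]-P[0],P[2]-P[1]]);l=np.linalg.norm(e,axis=1);d=e[l.argmax()]
    return P.mean(0),sorted(l),np.arctan2(d[1],d[0])
E
python3 - <<'E'
from h import *
c=cap('top');i=c['img'];hsv=cv2.cvtColor(i,cv2.COLOR_BGR2HSV)
for p in[(305,237),(304,192),(295,155),(200,200),(397,230)]: print(p,i[p[1],p[0]],hsv[p[1],p[0]])
m=((i[...,2].astype(int)-i[...,0])>8).astype(np.uint8)*255
n,l,st,ce=cv2.connectedComponentsWithStats(m)
for k in range(1,n):
    if st[k,4]>300 and 60<ce[k,1]<300 and 150<ce[k,0]<460:
        print(ce[k].round(1),st[k,4],*fitrect(c,(l==k).astype(np.uint8),20,0,0,0))
# board subpixel corners
g=cv2.cvtColor(i,cv2.COLOR_BGR2GRAY)
q=[(120+a/2.8,95+b/2.8) for a,b in[(48,274),(305,128),(392,280),(138,428)]]
W=np.array([at(c,*x,16)[:2] for x in q]);print(W)
for a in range(4):
    d=W[(a+1)%4]-W[a];print(np.hypot(*d),np.degrees(np.arctan2(d[1],d[0])))
E
```

```text
(305, 237) [163 173 186] [ 13  32 186]
(304, 192) [151 161 173] [ 14  32 173]
(295, 155) [141 150 160] [ 14  30 160]
(200, 200) [184 182 182] [120   3 184]
(397, 230) [147 157 168] [ 14  32 168]
[211.8 117.1] 325 [787.82982868 206.17424431] [np.float64(47.570839396717005), np.float64(73.95259532279195)] -1.5450836308423452
[295.7 154.1] 1042 [679.50859766 -49.86177831] [np.float64(64.22529721642785), np.float64(176.0305449711102)] -1.4960780629182089
[305.2 192.7] 985 [562.72557912 -80.67903653] [np.float64(61.54372784169735), np.float64(167.8486964272997)] -1.7269085413412828
[396.4 230.3] 5042 [ 458.28808205 -362.1128481 ] [np.float64(216.12620526271488), np.float64(231.99374646348954)] -2.6203680439474715
[305.5 236.2] 1223 [431.3546939  -84.10215458] [np.float64(65.41900311155479), np.float64(185.2167262440826)] -1.498706606106987
[[548.64864297 422.24104343]
 [717.1559986  151.69288371]
 [551.90959977  51.07304194]
 [386.19958231 315.57438563]]
318.7334868406393 -58.08382960030901
193.47021705226393 -148.6624336727522
312.12300572043046 122.06713216826017
194.33855303313044 33.289544559001854
```

```bash
cat >> h.py <<'E'
def refine(cams,segs,pose,rng=8,it=4):
    """segs: local 3D segments (a,b) mm; pose x,y,yaw. match to strongest gradient along the normal"""
    pose=np.array(pose,float)
    gs=[cv2.GaussianBlur(cv2.cvtColor(c['img'],cv2.COLOR_BGR2GRAY).astype(np.float32),(0,0),1) for c in cams]
    def W(p,q):
        s,k=np.sin(p[2]),np.cos(p[2]);return np.array([p[0]+k*q[0]-s*q[1],p[1]+s*q[0]+k*q[1],q[2]])
    for n in range(it):
        obs=[]
        for ci,(c,g) in enumerate(zip(cams,gs)):
            for a,b in segs:
                a=np.array(a,float);b=np.array(b,float)
                ua,ub=proj(c,W(pose,a)),proj(c,W(pose,b));t=(ub-ua)/np.linalg.norm(ub-ua);nn=np.array([-t[1],t[0]])
                for f in np.linspace(.08,.92,15):
                    q=a+f*(b-a);u=proj(c,W(pose,q));ks=np.arange(-rng,rng+.1,.25)
                    pts=(u+ks[:,None]*nn).astype(np.float32)
                    v=cv2.remap(g,pts[None,:,0],pts[None,:,1],cv2.INTER_LINEAR)[0]
                    d=np.abs(np.gradient(v))*np.exp(-(ks/rng)**2)
                    if d.max()>1.2: obs.append((ci,q,u+ks[d.argmax()]*nn,nn))
        r=lambda p:[(proj(cams[ci],W(p,q))-m)@nn for ci,q,m,nn in obs]
        s=least_squares(r,pose,loss='soft_l1',f_scale=.5,x_scale=[1,1,.01]);pose=s.x;rng=max(3,rng*.6)
    return pose,np.median(np.abs(r(pose))),len(obs)
def rect(x0,x1,y0,y1,z):
    P=[(x0,y0,z),(x1,y0,z),(x1,y1,z),(x0,y1,z)];return [(P[i],P[(i+1)%4]) for i in range(4)]
E
cat > f.py <<'E'
from h import *
t,s=cap('top'),cap('scene')
H=np.pi/2
def show(n,segs,p,rng=6):
    for k,cs in dict(both=[t,s],top=[t],scene=[s]).items():
        q,e,m=refine(cs,segs,p,rng);print(n,k,q.round(3),round(e,2),m)
if __name__=='__main__':
    show('board',rect(-150,50,-215,100,16),(559,311,.555))
    show('A',rect(-33,33,-92,92,28),(431,-84,-1.4987+H))
    show('B',rect(-32,32,-88,88,25),(679.5,-50,-1.496+H))
    show('C',rect(-31,31,-84,84,22),(562.7,-80.7,-1.727+H))
    show('tray',rect(-100,100,-112.5,112.5,50),(458,-352,-2.62+H))
    print('pad',at(t,120+129/2.8,95+243/2.8,230))
E
python3 f.py
```

```text
board both [5.65830e+02 3.10787e+02 5.58000e-01] 0.21 118
board top [5.65449e+02 3.11487e+02 5.58000e-01] 0.24 60
board scene [5.66209e+02 3.09998e+02 5.56000e-01] 0.02 58
A both [ 4.30942e+02 -8.44720e+01  7.80000e-02] 0.24 93
A top [ 4.30749e+02 -8.42140e+01  7.40000e-02] 0.22 60
A scene [ 4.31044e+02 -8.47850e+01  8.40000e-02] 0.22 36
B both [ 6.79708e+02 -5.07100e+01  7.70000e-02] 0.25 105
B top [ 6.79487e+02 -5.08670e+01  7.80000e-02] 0.23 60
B scene [ 6.79684e+02 -5.05040e+01  8.20000e-02] 0.48 45
C both [ 5.63124e+02 -8.07250e+01 -1.52000e-01] 0.24 99
C top [ 5.62773e+02 -8.12030e+01 -1.55000e-01] 0.27 60
C scene [ 5.63207e+02 -8.03930e+01 -1.50000e-01] 0.19 37
tray both [ 460.813 -355.852   -1.03 ] 0.75 120
tray top [ 458.667 -352.676   -1.027] 0.75 60
tray scene [ 461.576 -357.774   -1.026] 0.79 60
pad [549.00300763 273.77275198 230.        ]
```

>>> {"op": "play_rows", "data": {"plan": [[18, -37, 4, 0, 0, -0.12, 0.9], [18, -37, 4, 0, 0, -0.12, 0.9], [18, -37, 4, 0, 0, -0.12, 0.9], [18, -37, 4, 0, 0, -0.12, 0.9], [18, -37, 0, 0, 0, -0.12, 0.9]], "grip_force": 60}}

```text
time_s: 0.72
eef_pos: [221.2, 321.5, 245.1]
ee_rot: [-0.001, 0.421, 0.907, -0.001]
force: [1.1, 0.2, 0.2]
grip_width: 0.947
```

>>> {"op": "play_rows", "data": {"plan": [[18, -37, 0, 0, 0, -0.12, 0.9], [18, -37, 0, 0, 0, -0.12, 0.9], [18, -37, 0, 0, 0, -0.12, 0.9], [18, -37, 0, 0, 0, -0.12, 0.9], [18, -37, 0, 0, 0, -0.12, 0.9]]}}

```text
time_s: 1.13
eef_pos: [309.7, 132.5, 246.0]
ee_rot: [0.0, 0.68, 0.733, 0.001]
force: [0.5, 0.8, 0.2]
grip_width: 0.954
```

>>> {"op": "play_rows", "data": {"plan": [[20.5, -38, 0, 0, 0, 0, 0.85], [20.5, -38, 0, 0, 0, 0, 0.85], [20.5, -38, -20, 0, 0, 0, 0.85], [20.5, -38, -25, 0, 0, 0, 0.85], [20.5, -38, -25, 0, 0, 0, 0.85]]}}

```text
time_s: 1.55
eef_pos: [401.2, -40.9, 191.2]
ee_rot: [0.006, 0.684, 0.729, 0.005]
force: [1.7, 0.5, -0.3]
grip_width: 0.923
```

>>> {"op": "play_rows", "data": {"plan": [[18, -36, -25, 0, 0, 0, 0.85], [0, 0, 0, 0, 0, 0, 0.85]]}}

```text
time_s: 1.72
eef_pos: [417.3, -76.7, 166.2]
ee_rot: [0.005, 0.686, 0.728, 0.004]
force: [-0.3, 0.8, -0.5]
grip_width: 0.922
```

```bash
cat >> h.py <<'E'
from scipy.spatial.transform import Rotation as Ro
def jaw(s=None):
    s=s or sense();w,x,y,z=s['ee_rot'];R=Ro.from_quat([x,y,z,w]).as_matrix()
    return np.degrees(np.arctan2(R[1,1],R[0,1])),np.degrees(np.arccos(-R[2,2]))
def todo(x,y,z,deg):
    s=sense();j,t=jaw(s);d=(deg-j+90)%180-90
    print('d',(np.array([x,y,z])-s['eef_pos']).round(1),'rot rad',round(np.radians(d),3),'tilt',round(t,2),'F',s['force'].round(1),'g',round(s['grip_width'],3),'t',s['time_s'])
E
python3 -c "
from h import *
todo(432,-97.4,60,4.5)
c=cap('wrist','w1.png')"
```

```text
d [  14.7  -20.7 -106.2] rot rad 0.02 tilt 0.73 F [-0.3  0.8 -0.5] g 0.922 t 1.7167
```

View pics/w1.png

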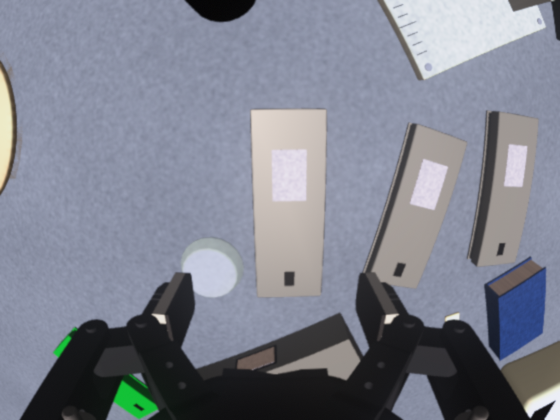

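```bash
cat >> h.py <<'E'
def todo(x,y,z,deg):
    s=sense();w,a,b,e=s['ee_rot'];R=Ro.from_quat([a,b,e,w]);j,t=jaw(s);d=(deg-j+90)%180-90
    th=np.radians(j+d);Y=np.array([np.cos(th),np.sin(th),0]);Z=np.array([0,0,-1.]);T=Ro.from_matrix(np.c_[np.cross(Y,Z),Y,Z])
    print('d',(np.array([x,y,z])-s['eef_pos']).round(1),'rot',(T*R.inv()).as_rotvec().round(3),'tilt',round(t,2),'F',s['force'].round(1),'g',round(s['grip_width'],3),'t',s['time_s'])
E
python3 -c "
from h import *
todo(432,-97.4,60,4.5)"
```

```text
d [  15.2  -22.4 -107.7] rot [0.001 0.013 0.019] tilt 0.77 F [-0.7 -0.   1.6] g 0.93 t 1.7667
```

>>> {"op": "play_rows", "data": {"plan": [[15, -22, -20, 0, 0.013, 0.019, 0.85], [0, 0, -35, 0, 0, 0, 0.85], [0, 0, -35, 0, 0, 0, 0.85], [0, 0, -15, 0, 0, 0, 0.85], [0, 0, 0, 0, 0, 0, 0.85]]}}

```text
time_s: 2.18
eef_pos: [433.6, -95.9, 63.3]
ee_rot: [0.005, 0.678, 0.735, 0.001]
force: [-0.9, 1.0, -0.2]
grip_width: 0.918
```

```bash
python3 -c "
from h import *
todo(432,-97.4,-3,4.5)"
```

```text
d [ -1.6  -1.5 -66.3] rot [ 0.005  0.008 -0.002] tilt 0.54 F [-0.9  1.  -0.2] g 0.918 t 2.1833
```

>>> {"op": "play_rows", "data": {"plan": [[-1, -1.5, -30, 0.005, 0.008, 0, 0.85], [0, 0, -20, 0, 0, 0, 0.85], [0, 0, -10, 0, 0, 0, 0.85], [0, 0, -5, 0, 0, 0, 0.85], [0, 0, 0, 0, 0, 0, -0.2]]}}

```text
time_s: 2.6
eef_pos: [435.6, -95.4, 2.8]
ee_rot: [0.004, 0.676, 0.737, 0.001]
force: [-1.8, 0.1, -0.1]
grip_width: 0.806
```

>>> {"op": "play_rows", "data": {"plan": [[0, 0, 0, 0, 0, 0, -0.2], [0, 0, 0, 0, 0, 0, -0.2], [0, 0, 0, 0, 0, 0, -0.2]]}}

```text
time_s: 2.85
eef_pos: [437.2, -95.2, 6.4]
ee_rot: [0.006, 0.676, 0.737, 0.002]
force: [0.1, 0.2, -2.8]
grip_width: 0.759
```

```bash
python3 -c "
from h import *
todo(432,-97.4,-3,4.5)"
```

```text
d [-5.2 -2.2 -9.4] rot [ 0.006  0.012 -0.008] tilt 0.76 F [ 0.1  0.2 -2.8] g 0.759 t 2.85
```

>>> {"op": "play_rows", "data": {"plan": [[0, 0, 15, 0, 0, 0, -0.2], [0, 0, 30, 0, 0, 0, -0.2], [0, 0, 30, 0, 0.006, 0, -0.2], [14, 28, 15, 0, 0, 0.05, -0.2], [14, 28, 0, 0, 0, 0.05, -0.2]]}}

```text
time_s: 3.27
eef_pos: [464.3, -40.4, 103.2]
ee_rot: [0.005, 0.64, 0.769, 0.0]
force: [0.2, -0.5, -2.0]
grip_width: 0.755
```

>>> {"op": "play_rows", "data": {"plan": [[14, 28, 0, 0, 0, 0.05, -0.2], [14, 28, 0, 0, 0, 0.05, -0.2], [14, 28, 0, 0, 0, 0.05, -0.2], [14, 28, 0, 0, 0, 0.05, -0.2], [14, 28, 0, 0, 0, 0.05, -0.2]]}}

```text
time_s: 3.68
eef_pos: [537.5, 106.5, 109.2]
ee_rot: [0.009, 0.535, 0.845, 0.003]
force: [1.5, -0.5, -2.9]
grip_width: 0.757
```

```bash
python3 -c "
from h import *
todo(581.1,182.5,100,32)
c=cap('scene','s2.png')"
```

```text
d [43.6 76.  -9.2] rot [0.003 0.018 0.116] tilt 1.04 F [ 1.5 -0.5 -2.9] g 0.757 t 3.6833
```

View pics/s2.png

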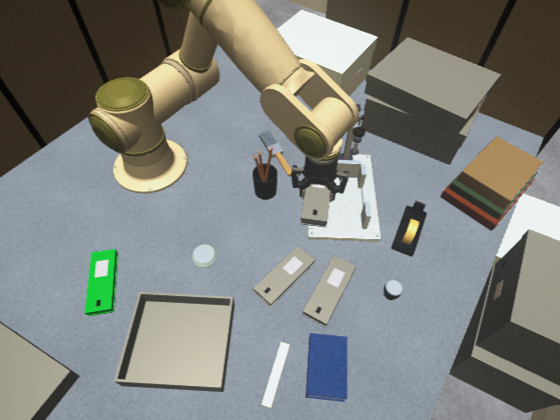

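>>> {"op": "play_rows", "data": {"plan": [[14, 24, -8, 0, 0.018, 0.04, -0.2], [14, 25, -10, 0, 0, 0.04, -0.2], [12, 22, -10, 0, 0, 0.035, -0.2], [0, 0, -5, 0, 0, 0, -0.2], [0, 0, 0, 0, 0, 0, -0.2]]}}

```text
time_s: 4.15
eef_pos: [580.6, 188.9, 77.8]
ee_rot: [0.002, 0.478, 0.878, 0.0]
force: [0.3, 0.1, -2.5]
grip_width: 0.755
```

```bash
python3 -c "
from h import *
todo(581.1,182.5,24,32)"
```

```text
d [  0.5  -6.4 -53.8] rot [ 0.001  0.005 -0.016] tilt 0.27 F [ 0.3  0.1 -2.5] g 0.755 t 4.15
```

>>> {"op": "play_rows", "data": {"plan": [[0.5, -6.4, -20, 0, 0.005, -0.016, -0.2], [0, 0, -15, 0, 0, 0, -0.2], [0, 0, -10, 0, 0, 0, -0.2], [0, 0, -6, 0, 0, 0, -0.2], [0, 0, -1, 0, 0, 0, -0.2]]}}

```text
time_s: 4.57
eef_pos: [581.0, 180.7, 27.4]
ee_rot: [0.001, 0.486, 0.874, 0.0]
force: [-0.6, -0.2, -2.4]
grip_width: 0.759
```

```bash
python3 -c "
from h import *
todo(581.1,182.5,24,32)"
```

```text
d [ 0.1  1.8 -3.4] rot [0.001 0.003 0.003] tilt 0.17 F [-0.6 -0.2 -2.4] g 0.759 t 4.5667
```

>>> {"op": "play_rows", "data": {"plan": [[0, 0, -2, 0, 0, 0, -0.2], [0, 0, -2, 0, 0, 0, -0.2], [0, 0, -1, 0, 0, 0, -0.2]]}}

```text
time_s: 4.82
eef_pos: [581.7, 180.2, 23.9]
ee_rot: [0.002, 0.487, 0.874, 0.001]
force: [0.1, -0.3, -2.5]
grip_width: 0.759
```

>>> {"op": "play_rows", "data": {"plan": [[8.5, 5.3, 0, 0, 0, 0, -0.2], [6, 3.7, 0, 0, 0, 0, -0.2], [2.5, 1.6, 0, 0, 0, 0, -0.2]]}}

```text
time_s: 5.07
eef_pos: [599.6, 191.0, 25.2]
ee_rot: [0.003, 0.487, 0.874, 0.001]
force: [-0.2, 0.1, -2.3]
grip_width: 0.757
```

```bash
cat >> h.py <<'E'
C0=np.array([565.8,310.8]);EX=np.array([.848,.53]);EY=np.array([-.53,.848])
def bd(p=None):
    p=sense()['eef_pos'] if p is None else p
    return np.array([(p[:2]-C0)@EX,(p[:2]-C0)@EY]).round(1)
E
python3 -c "
from h import *
todo(581.1,182.5,24,32);print(bd())
f=sense()['force'];print(f[:2]@EX,f[:2]@EY)"
```

```text
d [-18.5  -8.5  -1.2] rot [0.001 0.006 0.004] tilt 0.37 F [-0.2  0.1 -2.3] g 0.757 t 5.0667
[ -34.9 -119.5]
-0.09683830670766279 0.20803276253211928
```

>>> {"op": "play_rows", "data": {"plan": [[1.7, 1.1, -2, 0, 0, 0, -0.2], [1.7, 1.1, -1, 0, 0, 0, -0.2], [1.7, 1.1, 0, 0, 0, 0, -0.2]]}}

```text
time_s: 5.32
eef_pos: [602.0, 192.4, 22.0]
ee_rot: [0.0, 0.484, 0.875, -0.004]
force: [-13.9, -9.6, 8.3]
grip_width: 0.754
```

```bash
python3 -c "
from h import *
todo(581.1,182.5,24,32);print(bd())
f=sense()['force'];print(f[:2]@EX,f[:2]@EY)"
```

```text
d [-20.9  -9.9   2. ] rot [ 0.007 -0.003 -0.001] tilt 0.43 F [-13.9  -9.6   8.3] g 0.754 t 5.3167
[ -32.1 -119.5]
-16.887403934618426 -0.8190699152698269
```

>>> {"op": "play_rows", "data": {"plan": [[-0.8, -0.5, 0.5, 0, 0, 0, 0.85], [0, 0, 0, 0, 0, 0, 0.85], [0, 0, 0, 0, 0, 0, 0.85], [0, 0, 30, 0, 0, 0, 0.85], [0, 0, 40, 0, 0, 0, 0.85]]}}

```text
time_s: 5.73
eef_pos: [597.3, 191.2, 86.9]
ee_rot: [-0.005, 0.485, 0.875, -0.008]
force: [0.1, -0.2, 1.0]
grip_width: 0.926
```

>>> {"op": "play_rows", "data": {"plan": [[19, -30, 5, 0, 0, 0, -1], [19, -30, 0, 0, 0, 0, -1], [19, -30, 0, 0, 0, 0, -1], [0, 0, 0, 0, 0, 0, -1], [0, 0, 0, 0, 0, 0, -1]]}}

```text
time_s: 6.15
eef_pos: [660.8, 99.5, 104.2]
ee_rot: [0.003, 0.483, 0.876, -0.002]
force: [-0.6, 0.4, -0.1]
grip_width: 0.216
```

Run:
```python
from f import *
todo(583.1,182.5,28,32);print(bd())
show('A',rect(-33,33,-92,92,44),np.r_[C0-33*EX-108*EY,.558])
cv2.imwrite('pics/t3.png',cv2.resize(t['img'][120:260,110:290],None,fx=3.5,fy=3.5))
```

```text
d [-77.1  82.2 -75.9] rot [ 0.007  0.003 -0.005] tilt 0.44 F [ 0.4  0.2 -0.1] g 0.037 t 6.25
[ -31.5 -228.5]
A both [5.91758e+02 1.98833e+02 5.51000e-01] 0.28 90
A top [5.93348e+02 2.14002e+02 5.15000e-01] 0.37 37
A scene [5.91640e+02 1.97181e+02 5.54000e-01] 0.22 51
```

View pics/t3.png

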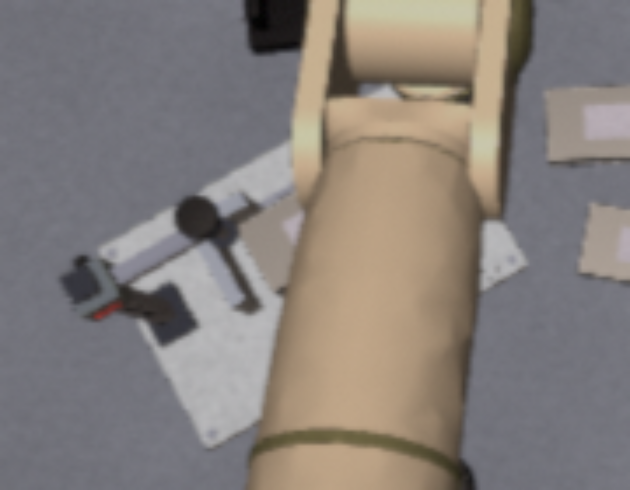

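>>> {"op": "play_rows", "data": {"plan": [[0, 0, -35, 0, 0, 0, -1], [0, 0, -25, 0, 0, 0, -1], [0, 0, -13, 0, 0, 0, -1], [-4.2, 6.8, 0, 0, 0, 0, -1], [-4.2, 6.8, 0, 0, 0, 0, -1]]}}

```text
time_s: 6.67
eef_pos: [650.3, 118.8, 29.9]
ee_rot: [0.005, 0.481, 0.877, -0.001]
force: [2.0, -2.4, 2.6]
grip_width: 0.002
```

```bash
cat >> h.py <<'E'
def st():
    s=sense();f=s['force'];print('bd',bd(),'z',s['eef_pos'][2].round(1),'Fx,Fy',(f[:2]@EX).round(1),(f[:2]@EY).round(1),'Fz',f[2].round(1),'jaw,tilt',np.round(jaw(s),2),'g',round(s['grip_width'],3),'t',s['time_s'].__round__(2))
E
python3 -c "
from h import *
st()"
```

```text
bd [ -30.1 -207.6] z 29.9 Fx,Fy 0.4 -3.1 Fz 2.6 jaw,tilt [32.5   0.55] g 0.002 t 6.67
```

>>> {"op": "play_rows", "data": {"plan": [[-2.1, 3.4, 0, 0, 0, 0, -1], [-2.1, 3.4, 0, 0, 0, 0, -1], [-2.1, 3.4, 0, 0, 0, 0, -1], [-1.6, 2.5, 0, 0, 0, 0, -1]]}}

```text
time_s: 7.0
eef_pos: [644.7, 129.7, 34.1]
ee_rot: [0.012, 0.48, 0.877, -0.003]
force: [7.1, -20.3, -1.7]
grip_width: -0.001
```

```bash
python3 -c "
from h import *
st()"
```

```text
bd [ -29.  -195.4] z 34.1 Fx,Fy -4.7 -21.0 Fz -1.7 jaw,tilt [32.67  1.46] g -0.001 t 7.0
```

>>> {"op": "play_rows", "data": {"plan": [[3, -5, 0, 0, 0, 0, -1], [0, 0, 35, -0.01, 0, 0, -1], [-31, 11, 15, 0, 0, 0, -1], [-31, 11, 0, 0, 0, 0, -1], [-31, 11, -5, 0, 0, 0, -1]]}}

```text
time_s: 7.42
eef_pos: [557.9, 157.0, 86.9]
ee_rot: [0.021, 0.481, 0.876, -0.004]
force: [0.8, 0.4, -0.0]
grip_width: -0.001
```

```bash
python3 -c "
from h import *
st();todo(*(C0-91*EX-118*EY),30,32)"
```

```text
bd [ -88.2 -126.2] z 86.9 Fx,Fy 0.8 -0.1 Fz -0.0 jaw,tilt [32.47  2.46] g -0.001 t 7.42
d [ -6.7   5.5 -56.9] rot [ 0.028  0.033 -0.008] tilt 2.46 F [ 0.8  0.4 -0. ] g -0.001 t 7.4167
```

>>> {"op": "play_rows", "data": {"plan": [[-7, 5, -20, 0.028, 0.033, -0.008, -1], [0, 0, -20, 0, 0, 0, -1], [0, 0, -14, 0, 0, 0, -1], [4, 2.5, 0, 0, 0, 0, -1], [3.4, 2.1, 0, 0, 0, 0, -1]]}}

```text
time_s: 7.83
eef_pos: [553.0, 172.9, 38.4]
ee_rot: [0.001, 0.482, 0.876, 0.003]
force: [0.4, -0.6, 1.9]
grip_width: -0.006
```

```bash
python3 -c "
from h import *
st();todo(*(C0-91*EX-118*EY),30,32)"
```

```text
bd [ -84.  -110.1] z 38.4 Fx,Fy 0.0 -0.8 Fz 1.9 jaw,tilt [32.31  0.37] g -0.006 t 7.83
d [ -1.8 -10.4  -8.4] rot [-0.004  0.005 -0.005] tilt 0.37 F [ 0.4 -0.6  1.9] g -0.006 t 7.8333
```

>>> {"op": "play_rows", "data": {"plan": [[2, -4, -8, 0, 0, 0, -1], [2.5, 1.6, 0, 0, 0, 0, -1], [1.7, 1.1, 0, 0, 0, 0, -1], [1.7, 1.1, 0, 0, 0, 0, -1]]}}

```text
time_s: 8.17
eef_pos: [560.6, 172.4, 32.0]
ee_rot: [-0.0, 0.482, 0.876, 0.001]
force: [-14.4, -11.2, 7.2]
grip_width: -0.003
```

```bash
python3 -c "
from h import *
st()"
```

```text
bd [ -77.7 -114.6] z 32.0 Fx,Fy -18.2 -1.9 Fz 7.2 jaw,tilt [32.39  0.11] g -0.003 t 8.17
```

>>> {"op": "play_rows", "data": {"plan": [[-4, -2.5, 0, 0, 0, 0, -1], [0, 0, 35, 0, 0, 0, -1], [0, 0, 35, 0, 0, 0, 0.5], [18, -36, 10, 0, 0, -0.07, 0.85], [18, -36, 0, 0, 0, -0.07, 0.85]]}}

```text
time_s: 8.58
eef_pos: [590.7, 101.1, 116.8]
ee_rot: [-0.002, 0.54, 0.842, 0.001]
force: [0.5, 0.3, 0.4]
grip_width: 0.421
```

>>> {"op": "play_rows", "data": {"plan": [[18, -36, 0, 0, 0, -0.07, 0.85], [18, -36, 0, 0, 0, -0.07, 0.85], [18, -36, 0, 0, 0, -0.07, 0.85], [18, -36, 0, 0, 0, -0.07, 0.85], [18, -36, 0, 0, 0, -0.07, 0.85]]}}

```text
time_s: 9.0
eef_pos: [685.1, -85.3, 123.7]
ee_rot: [0.004, 0.684, 0.729, 0.004]
force: [0.7, -0.2, 0.4]
grip_width: 0.92
```

```bash
cat >> f.py <<'E'
def cb(n,w,l,zt,p,cams=None,**k):
    q,e,m=refine(cams or [t,s],rect(-w/2,w/2,-l/2,l/2,zt),p,**k)
    print(n,'world',q.round(2),'board',bd(q),'dyaw',round(q[2]-.558,3),'res',round(e,2),m);return q
E
python3 - <<'E'
from f import *
st();todo(682,-80.6,100,4.4)
for k in ([t,s],[t],[s]): cb('A',66,184,44,np.r_[C0-33*EX-92*EY,.558],k,rng=5)
cb('B',64,176,25,(679.7,-50.7,.077),[s])
cb('C',62,168,22,(563.1,-80.7,-.152))
E
```

```text
bd [-110.4 -402.8] z 122.8 Fx,Fy -0.5 1.9 Fz -0.4 jaw,tilt [3.44 0.7 ] g 0.926 t 9.1
d [ -3.7   8.7 -22.8] rot [0.001 0.012 0.017] tilt 0.7 F [-1.4  1.4 -0.4] g 0.926 t 9.1
A world [5.8366e+02 2.1238e+02 5.7000e-01] board [-37.  -92.9] dyaw 0.015 res 0.45 75
A world [5.8395e+02 2.1251e+02 5.7000e-01] board [-36.7 -93. ] dyaw 0.013 res 0.28 59
A world [5.7385e+02 2.2935e+02 5.0000e-01] board [-36.3 -73.3] dyaw -0.062 res 0.96 23
B world [ 6.7989e+02 -5.0350e+01  8.0000e-02] board [ -94.7 -366.7] dyaw -0.478 res 0.41 53
C world [ 5.6358e+02 -7.9770e+01 -1.6000e-01] board [-208.9 -330. ] dyaw -0.714 res 0.28 73
```

Run:
```python
from f import *
i=t['img'].copy()
g=cv2.resize(i[125:255,150:290],None,fx=5.5,fy=5.5,interpolation=cv2.INTER_CUBIC)
def dr(w,l,zt,p,col):
    c,sn=np.cos(p[2]),np.sin(p[2])
    P=[proj(t,[p[0]+c*a-sn*b,p[1]+sn*a+c*b,zt]) for a,b in[(-w/2,-l/2),(w/2,-l/2),(w/2,l/2),(-w/2,l/2)]]
    cv2.polylines(g,[((np.array(P)-[150,125]+.5)*5.5).astype(int)],True,col,1)
dr(66,184,44,np.r_[C0-33*EX-92*EY,.558],(0,255,0))
cv2.imwrite('pics/t4.png',g)
```

```text
(no output)
```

View pics/t4.png

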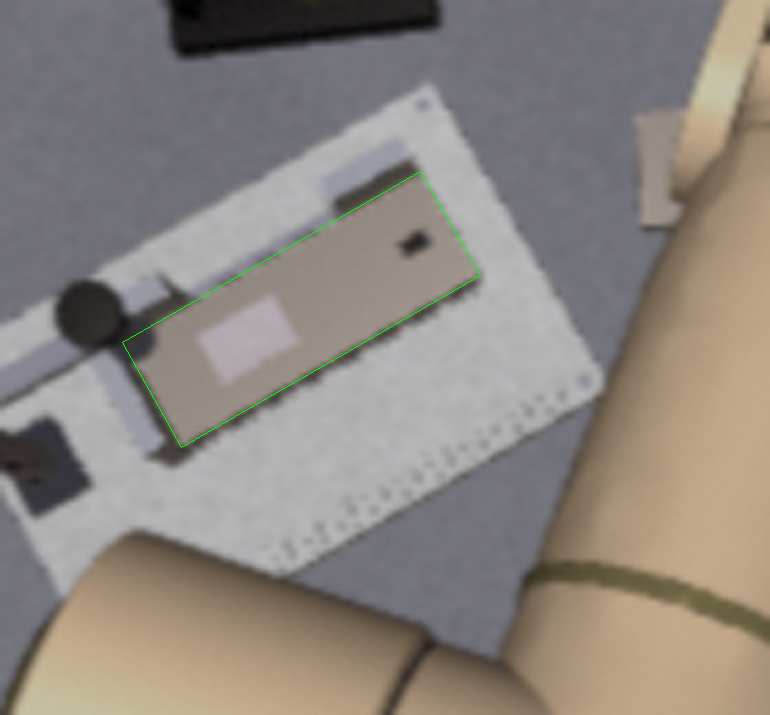

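The top crop shows A exactly on the predicted home outline (green). Now B.

>>> {"op": "play_rows", "data": {"plan": [[-3.7, 5, -22, 0, 0.012, 0.017, 0.85], [0, 0, -35, 0, 0, 0, 0.85], [0, 0, -30, 0, 0, 0, 0.85], [0, 0, 0, 0, 0, 0, 0.85]]}}

```text
time_s: 9.53
eef_pos: [680.8, -74.0, 37.2]
ee_rot: [0.002, 0.674, 0.739, 0.002]
force: [-0.9, 1.2, -1.4]
grip_width: 0.925
```

```bash
python3 -c "
from h import *
st();todo(682,-80.6,0,4.4)"
```

```text
bd [-106.4 -387.3] z 37.2 Fx,Fy -0.2 1.5 Fz -1.4 jaw,tilt [5.25 0.27] g 0.925 t 9.53
d [  1.2  -6.6 -37.2] rot [-0.     0.005 -0.015] tilt 0.27 F [-0.9  1.2 -1.4] g 0.925 t 9.5333
```

>>> {"op": "play_rows", "data": {"plan": [[0, -6.6, -18, 0, 0.005, -0.012, 0.85], [0, 0, -12, 0, 0, 0, 0.85], [0, 0, -5, 0, 0, 0, 0.85], [0, 0, -1, 0, 0, 0, 0.85], [0, 0, 0, 0, 0, 0, -0.2]]}}

```text
time_s: 9.95
eef_pos: [682.5, -76.0, 6.3]
ee_rot: [0.002, 0.676, 0.737, 0.002]
force: [1.2, 0.6, 0.1]
grip_width: 0.806
```

>>> {"op": "play_rows", "data": {"plan": [[0, 0, 0, 0, 0, 0, -0.2], [0, 0, 0, 0, 0, 0, -0.2], [0, 0, 0, 0, 0, 0, -0.2]]}}

```text
time_s: 10.2
eef_pos: [684.1, -75.6, 10.2]
ee_rot: [0.004, 0.675, 0.738, 0.003]
force: [0.3, -0.6, -2.2]
grip_width: 0.725
```

```bash
python3 -c "
from h import *
st();todo(682,-80.6,0,4.4)"
```

```text
bd [-104.5 -390.4] z 10.2 Fx,Fy -0.0 -0.7 Fz -2.2 jaw,tilt [5.05 0.58] g 0.725 t 10.2
d [ -2.1  -5.  -10.2] rot [ 0.002  0.01  -0.011] tilt 0.58 F [ 0.3 -0.6 -2.2] g 0.725 t 10.2
```

>>> {"op": "play_rows", "data": {"plan": [[0, 0, 0, 0, 0, 0, 0.85], [-2, -4, -4, 0, 0.01, -0.01, 0.85], [0, 0, -5, 0, 0, 0, 0.85], [0, 0, -5, 0, 0, 0, 0.85]]}}

```text
time_s: 10.53
eef_pos: [683.1, -80.3, -2.1]
ee_rot: [0.002, 0.679, 0.734, -0.0]
force: [0.3, 0.6, -0.8]
grip_width: 0.923
```

```bash
python3 -c "
from h import *
st();todo(682,-80.6,0,4.4)"
```

```text
bd [-107.8 -393.8] z -2.1 Fx,Fy 0.5 0.4 Fz -0.8 jaw,tilt [4.42 0.25] g 0.923 t 10.53
d [-1.1 -0.3  2.1] rot [ 0.003  0.003 -0.   ] tilt 0.25 F [ 0.3  0.6 -0.8] g 0.923 t 10.5333
```

>>> {"op": "play_rows", "data": {"plan": [[0, 0, -1.5, 0, 0, 0, -0.2], [0, 0, -1, 0, 0, 0, -0.2], [0, 0, -1, 0, 0, 0, -0.2], [0, 0, -0.5, 0, 0, 0, -0.2]]}}

```text
time_s: 10.87
eef_pos: [682.9, -80.5, -5.1]
ee_rot: [0.002, 0.679, 0.734, -0.0]
force: [-2.6, -0.7, 1.5]
grip_width: 0.74
```

```bash
python3 -c "
from h import *
st()"
```

```text
bd [-108.  -393.9] z -5.1 Fx,Fy -2.6 0.8 Fz 1.5 jaw,tilt [4.39 0.18] g 0.74 t 10.87
```

>>> {"op": "play_rows", "data": {"plan": [[0, 0, 20, 0, 0, 0, -0.2], [0, 0, 40, 0, 0, 0, -0.2], [0, 0, 40, 0, 0, 0, -0.2], [0, 0, 15, 0, 0, 0, -0.2]]}}

```text
time_s: 11.2
eef_pos: [678.4, -79.3, 106.2]
ee_rot: [-0.005, 0.679, 0.734, -0.004]
force: [0.1, 0.0, -1.3]
grip_width: 0.735
```

```bash
python3 -c "
from h import *
st();todo(*(C0-60*EX-125*EY),110,32)"
```

```text
bd [-111.3 -390.4] z 106.2 Fx,Fy 0.1 -0.0 Fz -1.3 jaw,tilt [4.4  0.73] g 0.735 t 11.2
d [-97.2 252.3   3.8] rot [ 0.002 -0.013  0.482] tilt 0.73 F [ 0.1  0.  -1.3] g 0.735 t 11.2
```

>>> {"op": "play_rows", "data": {"plan": [[-12, 31, -3, 0, -0.01, 0.06, -0.2], [-12, 31, -3, 0, 0, 0.06, -0.2], [-12, 31, -3, 0, 0, 0.06, -0.2], [-12, 31, -3, 0, 0, 0.06, -0.2], [-12, 31, -3, 0, 0, 0.06, -0.2]]}}

```text
time_s: 11.62
eef_pos: [618.8, 73.4, 95.0]
ee_rot: [0.004, 0.561, 0.828, 0.002]
force: [-0.3, 0.1, -2.1]
grip_width: 0.738
```

```bash
python3 -c "
from h import *
st();todo(*(C0-60*EX-121*EY),85,32)"
```

```text
bd [ -80.9 -229.4] z 95.0 Fx,Fy -0.2 0.2 Fz -2.1 jaw,tilt [21.7   0.48] g 0.738 t 11.62
d [-39.7 103.  -10. ] rot [0.001 0.008 0.18 ] tilt 0.48 F [-0.3  0.1 -2.1] g 0.738 t 11.6167
```

>>> {"op": "play_rows", "data": {"plan": [[-11, 28, -3, 0, 0.008, 0.06, -0.2], [-11, 28, -3, 0, 0, 0.06, -0.2], [-10, 26, -3, 0, 0, 0.05, -0.2], [-5, 13, -2, 0, 0, 0, -0.2], [0, 0, 0, 0, 0, 0, -0.2]]}}

```text
time_s: 12.03
eef_pos: [574.9, 178.5, 80.7]
ee_rot: [-0.003, 0.481, 0.877, -0.002]
force: [-0.2, -0.5, -2.2]
grip_width: 0.738
```

```bash
python3 -c "
from h import *
st();todo(*(C0-60*EX-121*EY),42,32)"
```

```text
bd [ -62.4 -117. ] z 80.7 Fx,Fy -0.5 -0.3 Fz -2.2 jaw,tilt [32.49  0.36] g 0.738 t 12.03
d [  4.2  -2.1 -38.7] rot [ 0.    -0.006 -0.009] tilt 0.36 F [-0.2 -0.5 -2.2] g 0.738 t 12.0333
```

>>> {"op": "play_rows", "data": {"plan": [[2, -2, -18, 0, -0.006, -0.009, -0.2], [4, 2, -14, 0, 0, 0, -0.2], [7, 4.4, 0, 0, 0, 0, -0.2], [7, 4.4, 0, 0, 0, 0, -0.2], [0, 0, 0, 0, 0, 0, -0.2]]}}

```text
time_s: 12.45
eef_pos: [596.0, 186.1, 44.8]
ee_rot: [-0.001, 0.485, 0.874, -0.001]
force: [0.2, -0.9, -1.3]
grip_width: 0.738
```

```bash
python3 -c "
from h import *
st();todo(*(C0-32*EX-118*EY),42,32)"
```

```text
bd [ -40.5 -121.7] z 44.8 Fx,Fy -0.3 -0.8 Fz -1.3 jaw,tilt [31.96  0.2 ] g 0.738 t 12.45
d [ 5.2  7.7 -2.8] rot [ 0.002 -0.003  0.001] tilt 0.2 F [ 0.2 -0.9 -1.3] g 0.738 t 12.45
```

>>> {"op": "play_rows", "data": {"plan": [[3.4, 2.1, -2, 0, 0, 0, -0.2], [2.5, 1.6, -1, 0, 0, 0, -0.2], [1.7, 1.1, -1, 0, 0, 0, -0.2], [1.7, 1.1, -0.5, 0, 0, 0, -0.2]]}}

```text
time_s: 12.78
eef_pos: [604.1, 189.3, 39.3]
ee_rot: [-0.004, 0.485, 0.875, -0.005]
force: [-22.8, -10.8, 20.9]
grip_width: 0.738
```

```bash
python3 -c "
from h import *
st()"
```

```text
bd [ -32.  -123.4] z 39.3 Fx,Fy -25.1 2.9 Fz 20.9 jaw,tilt [32.03  0.72] g 0.738 t 12.78
```

>>> {"op": "play_rows", "data": {"plan": [[-1.0, 1.3, 0.8, 0, 0, 0, -0.2], [-1.0, 1.7, 0, 0, 0, 0, -0.2], [-1.0, 1.7, 0, 0, 0, 0, -0.2], [-0.6, 1.5, 0, 0, 0, 0, -0.2]]}}

```text
time_s: 13.12
eef_pos: [601.2, 193.3, 40.7]
ee_rot: [-0.002, 0.484, 0.875, -0.007]
force: [5.0, -13.1, -0.9]
grip_width: 0.74
```

```bash
python3 -c "
from h import *
st()"
```

```text
bd [ -32.3 -118.4] z 40.7 Fx,Fy -2.7 -13.8 Fz -0.9 jaw,tilt [32.1   0.79] g 0.74 t 13.12
```

>>> {"op": "play_rows", "data": {"plan": [[0.8, 0.5, -1, 0, 0, 0, -0.2], [0, 0, -0.5, 0, 0, 0, 0.85], [0, 0, 0, 0, 0, 0, 0.85], [0, 0, 0, 0, 0, 0, 0.85]]}}

```text
time_s: 13.45
eef_pos: [601.9, 193.7, 39.6]
ee_rot: [-0.002, 0.484, 0.875, -0.007]
force: [0.4, 0.1, 0.2]
grip_width: 0.921
```

```bash
python3 -c "
from h import *
st()"
```

```text
bd [ -31.5 -118.4] z 39.6 Fx,Fy 0.4 -0.1 Fz 0.2 jaw,tilt [32.16  0.81] g 0.921 t 13.45
```

>>> {"op": "play_rows", "data": {"plan": [[0, 0, 15, 0, 0, 0, 0.85], [0, 0, 25, 0, 0, 0, 0.85], [5, -8, 40, 0, 0, 0, 0.85], [11, -30, 0, 0, 0, -0.12, 0.85], [3, -40, 0, 0, 0, -0.12, 0.85]]}}

```text
time_s: 13.87
eef_pos: [619.7, 120.9, 122.7]
ee_rot: [-0.004, 0.584, 0.812, -0.005]
force: [0.7, 0.1, -0.8]
grip_width: 0.928
```

>>> {"op": "play_rows", "data": {"plan": [[0, -40, 0, 0, 0, -0.12, 0.85], [0, -40, 0, 0, 0, -0.12, 0.85], [-5, -40, 0, 0, 0, -0.12, 0.85], [-5, -40, 0, 0, 0, -0.1, 0.85], [-10, -30, 0, 0, 0, 0, 0.85]]}}

```text
time_s: 14.28
eef_pos: [601.6, -76.9, 126.2]
ee_rot: [-0.0, 0.763, 0.647, -0.0]
force: [0.7, -0.7, -0.1]
grip_width: 0.921
```

```bash
cat >> f.py <<'E'
def dr(g,c,o,k,w,l,zt,p,col=(0,255,0)):
    co,sn=np.cos(p[2]),np.sin(p[2])
    P=[proj(c,[p[0]+co*a-sn*b,p[1]+sn*a+co*b,zt]) for a,b in[(-w/2,-l/2),(w/2,-l/2),(w/2,l/2),(-w/2,l/2)]]
    cv2.polylines(g,[((np.array(P)-o+.5)*k).astype(int)],True,col,1)
def home(w,l): return np.r_[C0-w/2*EX-l/2*EY,.558]
def pic(fn,n):
    g=cv2.resize(t['img'][125:255,150:290],None,fx=5.5,fy=5.5,interpolation=cv2.INTER_CUBIC)
    for w,l,z in [(66,184,44),(64,176,69),(62,168,91)][:n]: dr(g,t,np.array([150,125]),5.5,w,l,z,home(w,l))
    cv2.imwrite('pics/'+fn,g)
E
python3 - <<'E'
from f import *
st();todo(563.6-4,-79.8-25,100,-8.9)
cb('B',64,176,69,home(64,176),[t],rng=5)
cb('A',66,184,44,home(66,184),[t],rng=4)
cb('C',62,168,22,(563.1,-80.7,-.152),[s])
pic('t5.png',2)
E
```

```text
bd [-176.7 -348.6] z 126.2 Fx,Fy 0.9 0.6 Fz -0.0 jaw,tilt [-9.31  0.11] g 0.92 t 14.38
d [-41.1 -26.4 -26.2] rot [ 0.    -0.002  0.007] tilt 0.11 F [ 0.4  1.  -0. ] g 0.92 t 14.3833
B world [5.8399e+02 2.2337e+02 5.5000e-01] board [-30.9 -83.8] dyaw -0.006 res 0.2 51
A world [582.82 213.9    0.61] board [-36.9 -91.2] dyaw 0.053 res 0.51 56
C world [ 5.6307e+02 -8.0720e+01 -1.4000e-01] board [-209.8 -330.6] dyaw -0.694 res 0.25 49
```

View pics/t5.png

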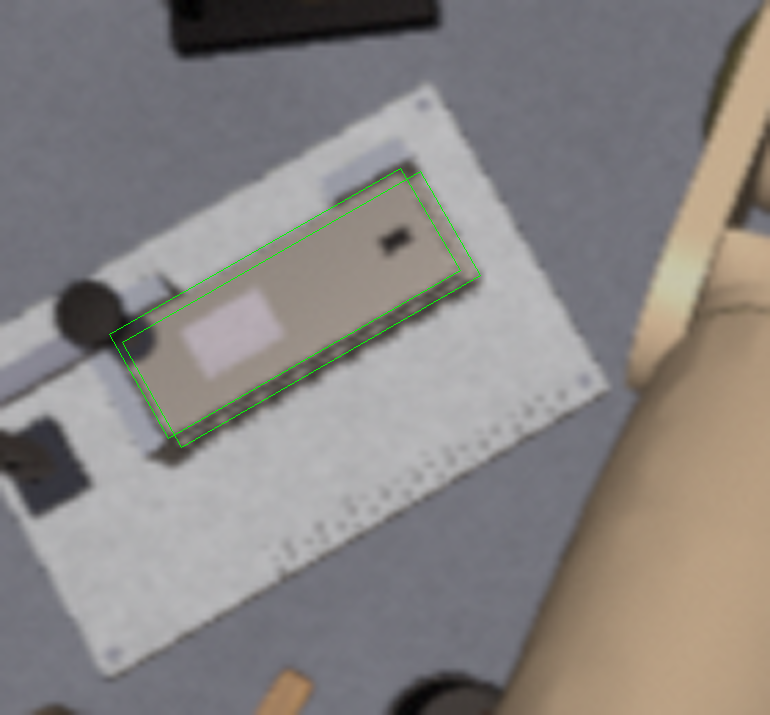

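>>> {"op": "play_rows", "data": {"plan": [[-22, -19, -15, 0, 0, 0.01, 0.85], [-21.5, -18.5, -15, 0, 0, 0, 0.85], [0, 0, -30, 0, 0, 0, 0.85], [0, 0, -20, 0, 0, 0, 0.85], [0, 0, 0, 0, 0, 0, 0.85]]}}

```text
time_s: 14.8
eef_pos: [557.3, -117.4, 46.6]
ee_rot: [0.003, 0.759, 0.651, 0.002]
force: [0.1, -0.0, 0.0]
grip_width: 0.927
```

```bash
python3 -c "
from h import *
st();todo(558,-114.3,-4,-8.7)"
```

```text
bd [-234.1 -358.6] z 46.6 Fx,Fy 0.0 -0.1 Fz 0.0 jaw,tilt [-8.8   0.45] g 0.927 t 14.8
d [  0.7   3.1 -50.6] rot [0.002 0.008 0.002] tilt 0.45 F [ 0.1 -0.   0. ] g 0.927 t 14.8
```

>>> {"op": "play_rows", "data": {"plan": [[0.7, 3, -20, 0, 0.008, 0, 0.85], [0, 0, -17, 0, 0, 0, 0.85], [0, 0, -9, 0, 0, 0, 0.85], [0, 0, -5, 0, 0, 0, 0.85], [0, 0, -2, 0, 0, 0, 0.85]]}}

```text
time_s: 15.22
eef_pos: [561.8, -112.7, -3.8]
ee_rot: [0.003, 0.758, 0.652, 0.001]
force: [-0.3, 0.8, -0.7]
grip_width: 0.926
```

```bash
python3 -c "
from h import *
st();todo(558,-114.3,-4,-8.7)"
```

```text
bd [-227.9 -356.9] z -3.8 Fx,Fy 0.1 0.8 Fz -0.7 jaw,tilt [-8.65  0.42] g 0.926 t 15.22
d [-3.8 -1.6 -0.2] rot [ 0.004  0.006 -0.001] tilt 0.42 F [-0.3  0.8 -0.7] g 0.926 t 15.2167
```

>>> {"op": "play_rows", "data": {"plan": [[-3.5, -1, -1, 0, 0.005, 0, 0.5], [0, 0, -1, 0, 0, 0, -0.2], [0, 0, -1, 0, 0, 0, -0.2], [0, 0, -0.5, 0, 0, 0, -0.2], [0, 0, 0, 0, 0, 0, -0.2]]}}

```text
time_s: 15.63
eef_pos: [559.4, -113.8, -3.7]
ee_rot: [0.003, 0.758, 0.652, -0.0]
force: [-0.1, -0.3, -0.6]
grip_width: 0.715
```

```bash
python3 -c "
from h import *
st()"
```

```text
bd [-230.5 -356.7] z -3.7 Fx,Fy -0.2 -0.2 Fz -0.6 jaw,tilt [-8.6  0.4] g 0.715 t 15.63
```

>>> {"op": "play_rows", "data": {"plan": [[0, 0, 20, 0, 0, 0, -0.2], [0, 0, 40, 0, 0, 0, -0.2], [0, 0, 40, 0, 0, 0, -0.2], [0, 0, 10, 0, 0, 0, -0.2]]}}

```text
time_s: 15.97
eef_pos: [556.6, -113.0, 106.7]
ee_rot: [-0.0, 0.758, 0.652, -0.002]
force: [0.3, -0.2, -0.8]
grip_width: 0.71
```

```bash
python3 -c "
from h import *
st();todo(*(C0-60*EX-121*EY),104,32)"
```

```text
bd [-232.4 -354.6] z 106.7 Fx,Fy 0.2 -0.3 Fz -0.8 jaw,tilt [-8.63  0.23] g 0.71 t 15.97
d [ 22.4 289.4  -2.7] rot [ 0.004 -0.002  0.709] tilt 0.23 F [ 0.3 -0.2 -0.8] g 0.71 t 15.9667
```

>>> {"op": "play_rows", "data": {"plan": [[2.5, 32, -2, 0, 0, 0.08, -0.2], [2.5, 32, -2, 0, 0, 0.08, -0.2], [2.5, 32, -2, 0, 0, 0.08, -0.2], [2.5, 32, -2, 0, 0, 0.08, -0.2], [2.5, 32, -2, 0, 0, 0.08, -0.2]]}}

```text
time_s: 16.38
eef_pos: [571.2, 45.7, 101.0]
ee_rot: [0.006, 0.612, 0.791, 0.001]
force: [0.5, -0.4, -1.1]
grip_width: 0.71
```

```bash
python3 -c "
from h import *
st();todo(*(C0-60*EX-121*EY),90,32)"
```

```text
bd [-135.9 -227.7] z 101.0 Fx,Fy 0.2 -0.6 Fz -1.1 jaw,tilt [14.59  0.67] g 0.71 t 16.38
d [  7.8 130.7 -11. ] rot [0.004 0.011 0.304] tilt 0.67 F [ 0.5 -0.4 -1.1] g 0.71 t 16.3833
```

>>> {"op": "play_rows", "data": {"plan": [[2, 32, -4, 0.004, 0.011, 0.075, -0.2], [2, 32, -4, 0, 0, 0.075, -0.2], [2, 32, -3, 0, 0, 0.075, -0.2], [2, 28, -2, 0, 0, 0.07, -0.2], [0, 0, 0, 0, 0, 0, -0.2]]}}

```text
time_s: 16.8
eef_pos: [577.7, 180.8, 85.2]
ee_rot: [-0.001, 0.478, 0.878, -0.0]
force: [0.9, 0.9, -2.1]
grip_width: 0.714
```

```bash
python3 -c "
from h import *
st();todo(*(C0-45*EX-121*EY),72,32)"
```

```text
bd [ -58.8 -116.6] z 85.2 Fx,Fy 1.2 0.2 Fz -2.1 jaw,tilt [32.84  0.09] g 0.714 t 16.8
d [ 14.    3.6 -13.2] rot [ 0.    -0.001 -0.015] tilt 0.09 F [ 0.9  0.9 -2.1] g 0.714 t 16.8
```

>>> {"op": "play_rows", "data": {"plan": [[7, 1.8, -6, 0, 0, -0.015, -0.2], [7, 1.8, -6, 0, 0, 0, -0.2], [6, 3.8, -1, 0, 0, 0, -0.2], [0, 0, 0, 0, 0, 0, -0.2]]}}

```text
time_s: 17.13
eef_pos: [599.4, 188.2, 69.4]
ee_rot: [-0.001, 0.486, 0.874, -0.001]
force: [-0.4, 0.1, -1.6]
grip_width: 0.712
```

```bash
python3 -c "
from h import *
st();todo(*(C0-31*EX-118*EY),65,32)"
```

```text
bd [ -36.5 -121.8] z 69.4 Fx,Fy -0.3 0.3 Fz -1.6 jaw,tilt [31.8   0.16] g 0.712 t 17.13
d [ 2.6  6.1 -4.4] rot [ 0.001 -0.003  0.003] tilt 0.16 F [-0.4  0.1 -1.6] g 0.712 t 17.1333
```

>>> {"op": "play_rows", "data": {"plan": [[1.7, 1.1, -2, 0, 0, 0, -0.2], [1.7, 1.1, -1.5, 0, 0, 0, -0.2], [1.5, 0.9, -0.5, 0, 0, 0, -0.2]]}}

```text
time_s: 17.38
eef_pos: [604.8, 189.2, 65.1]
ee_rot: [-0.002, 0.488, 0.873, -0.002]
force: [-18.3, -3.4, 17.8]
grip_width: 0.713
```

```bash
python3 -c "
from h import *
st()"
```

```text
bd [ -31.4 -123.8] z 65.1 Fx,Fy -17.3 6.8 Fz 17.8 jaw,tilt [31.63  0.3 ] g 0.713 t 17.38
```

>>> {"op": "play_rows", "data": {"plan": [[-1.2, 1.3, 0.9, 0, 0, 0.005, -0.2], [-1.1, 1.8, 0, 0, 0, 0, -0.2], [-1.0, 1.7, 0, 0, 0, 0, -0.2], [-0.8, 1.6, 0, 0, 0, 0, -0.2]]}}

```text
time_s: 17.72
eef_pos: [601.2, 194.7, 66.6]
ee_rot: [-0.001, 0.486, 0.874, -0.002]
force: [6.7, -8.9, -1.3]
grip_width: 0.714
```

```bash
python3 -c "
from h import *
st()"
```

```text
bd [ -31.5 -117.2] z 66.6 Fx,Fy 1.0 -11.1 Fz -1.3 jaw,tilt [31.82  0.25] g 0.714 t 17.72
```

Against the short fence. Nudge into the corner, settle, and release.

>>> {"op": "play_rows", "data": {"plan": [[0.8, 0.6, -1, 0, 0, 0, -0.2], [0.3, 0.4, -0.6, 0, 0, 0, -0.2], [0, 0, 0, 0, 0, 0, 0.85], [0, 0, 0, 0, 0, 0, 0.85], [0, 0, 0, 0, 0, 0, 0.85]]}}

```text
time_s: 18.13
eef_pos: [602.0, 195.4, 65.9]
ee_rot: [-0.001, 0.485, 0.874, -0.003]
force: [-0.2, 0.3, 0.3]
grip_width: 0.928
```

```bash
python3 -c "
from h import *
st()"
```

```text
bd [ -30.4 -117. ] z 65.9 Fx,Fy -0.0 0.4 Fz 0.3 jaw,tilt [31.91  0.32] g 0.928 t 18.13
```

>>> {"op": "play_rows", "data": {"plan": [[0, 0, 15, 0, 0, 0, 0.85], [0, 0, 30, 0, 0, 0, 0.85], [4, -8, 41, 0, 0, 0, 0.85], [8, -25, 41, 0, 0, 0, 0.5], [10, -30, 41, 0, 0, 0, -1]]}}

```text
time_s: 18.55
eef_pos: [616.1, 143.5, 218.8]
ee_rot: [-0.008, 0.483, 0.875, -0.006]
force: [1.3, -0.1, 0.3]
grip_width: 0.666
```

>>> {"op": "play_rows", "data": {"plan": [[0, -35, 30, 0, 0, 0, -1], [0, -35, 10, 0, 0, 0, -1], [0, -35, 0, 0, 0, 0, -1], [0, -20, 0, 0, 0, 0, -1]]}}

```text
time_s: 18.88
eef_pos: [618.7, 18.5, 266.8]
ee_rot: [0.0, 0.482, 0.876, -0.002]
force: [0.2, -0.4, 0.4]
grip_width: 0.07
```

Run:
```python
from f import *
st()
cb('C',62,168,91,home(62,168),[t],rng=5)
cb('C',62,168,91,home(62,168),[s],rng=5)
g=cv2.resize(t['img'][135:225,165:265],None,fx=7,fy=7,interpolation=cv2.INTER_CUBIC)
for w,l,z in [(66,184,44),(64,176,69),(62,168,91)]: dr(g,t,np.array([165,135]),7,w,l,z,home(w,l))
cv2.imwrite('pics/t6.png',g)
```

```text
bd [-110.1 -276. ] z 266.2 Fx,Fy 0.7 -1.3 Fz -0.0 jaw,tilt [32.22  0.26] g 0.0 t 18.98
C world [5.8310e+02 2.2454e+02 5.2000e-01] board [-31.  -82.3] dyaw -0.033 res 0.29 56
C world [5.8563e+02 2.2348e+02 5.2000e-01] board [-29.5 -84.6] dyaw -0.04 res 0.2 35
```

View pics/t6.png

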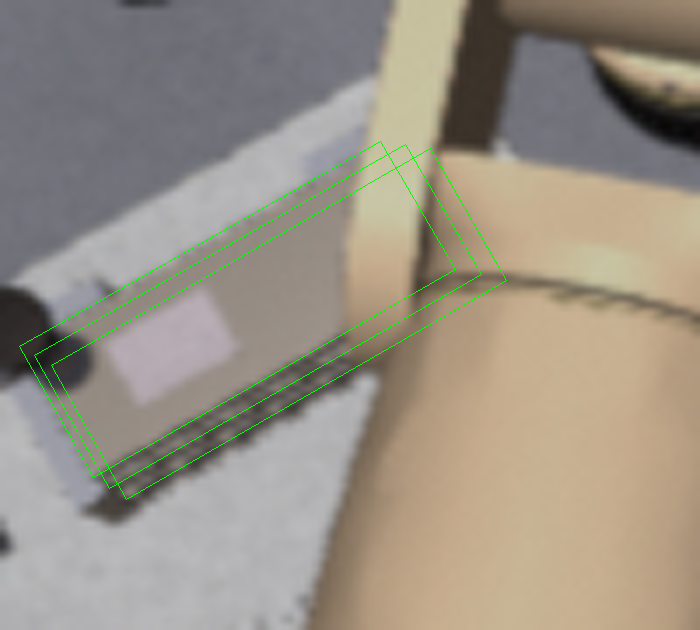

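>>> {"op": "play_rows", "data": {"plan": [[-20, -40, 0, 0, 0, 0, -1], [-20, -40, 0, 0, 0, 0, -1], [-20, -40, 0, 0, 0, 0, -1], [-10, -20, 0, 0, 0, 0, -1]]}}

```text
time_s: 19.32
eef_pos: [551.1, -111.8, 264.8]
ee_rot: [-0.001, 0.479, 0.878, -0.001]
force: [0.5, 0.6, -0.3]
grip_width: -0.003
```

Run:
```python
from f import *
st()
for k in ([t],[s],[t,s]): cb('C',62,168,91,home(62,168),k,rng=4)
cb('B',64,176,69,home(64,176),[t],rng=3)
i=t['img'];g=cv2.resize(i[135:225,165:265],None,fx=7,fy=7,interpolation=cv2.INTER_CUBIC)
dr(g,t,np.array([165,135]),7,62,168,91,home(62,168))
j=cv2.resize(s['img'][140:250,300:390],None,fx=5.7,fy=5.7,interpolation=cv2.INTER_CUBIC)
dr(j,s,np.array([300,140]),5.7,62,168,91,home(62,168))
h=min(len(g),len(j));o=np.hstack([g[:h],j[:h]]);cv2.imwrite('pics/t7.png',cv2.resize(o,(800,int(800*o.shape[0]/o.shape[1]))))
```

```text
bd [-236.  -350.7] z 264.9 Fx,Fy 0.8 0.7 Fz 0.2 jaw,tilt [32.57  0.11] g -0.002 t 19.42
C world [5.8355e+02 2.2480e+02 5.6000e-01] board [-30.5 -82.3] dyaw -0.001 res 0.27 49
C world [5.8402e+02 2.2404e+02 5.4000e-01] board [-30.5 -83.2] dyaw -0.016 res 0.27 60
C world [5.8380e+02 2.2422e+02 5.5000e-01] board [-30.6 -83. ] dyaw -0.008 res 0.27 108
B world [5.9550e+02 2.1667e+02 5.5000e-01] board [-24.7 -95.6] dyaw -0.008 res 0.21 52
```

View pics/t7.png

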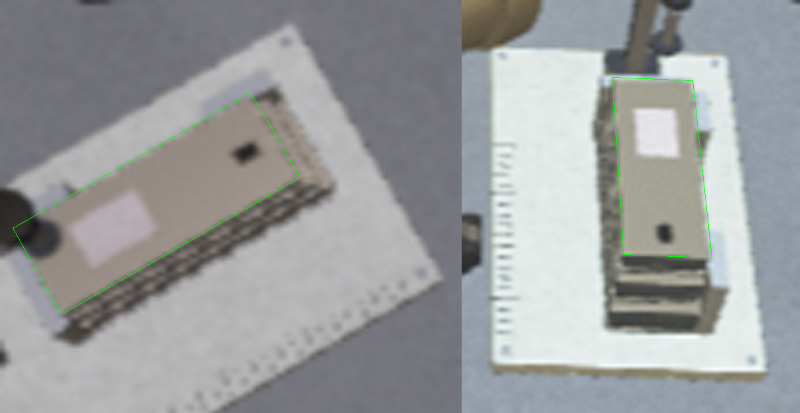

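>>> {"op": "play_rows", "data": {"plan": [[0, 39, 0, 0, 0, 0, -1], [0, 39, 0, 0, 0, 0, -1], [0, 39, 0, 0, 0, 0, -1], [0, 39, 0, 0, 0, 0, -1], [0, 39, 0, 0, 0, 0, -1]]}}

```text
time_s: 19.83
eef_pos: [551.3, 88.7, 264.1]
ee_rot: [-0.001, 0.485, 0.875, 0.0]
force: [-0.5, -0.1, -0.1]
grip_width: 0.001
```

>>> {"op": "play_rows", "data": {"plan": [[0, 39, 0, 0, 0, 0, -1], [0, 39, 0, 0, 0, 0, -1], [0, 39, 0, 0, 0, 0, -1], [0, 39, 0, 0, 0, 0, -1], [0, 20, 0, 0, 0, 0, -1]]}}

```text
time_s: 20.25
eef_pos: [546.8, 281.4, 263.8]
ee_rot: [-0.002, 0.481, 0.877, 0.002]
force: [0.2, -0.8, 0.2]
grip_width: 0.001
```

```bash
python3 -c "
from h import *
st();todo(550,275,245,32)"
```

```text
bd [-31.6 -14.8] z 263.8 Fx,Fy -0.3 -0.7 Fz 0.2 jaw,tilt [32.55  0.33] g 0.001 t 20.25
d [  3.2  -6.4 -18.8] rot [-0.006 -0.001 -0.01 ] tilt 0.33 F [ 0.2 -0.8  0.2] g 0.001 t 20.25
```

>>> {"op": "play_rows", "data": {"plan": [[3, -5, -15, -0.006, 0, -0.01, -1], [0, 0, -12, 0, 0, 0, -1], [0, 0, -8, 0, 0, 0, -1], [0, 0, 0, 0, 0, 0, -1]]}}

```text
time_s: 20.58
eef_pos: [546.3, 289.2, 226.9]
ee_rot: [-0.001, 0.479, 0.878, 0.001]
force: [0.6, -1.7, 1.4]
grip_width: -0.004
```

```bash
python3 -c "
from h import *
st();todo(550,275,225,32)"
```

```text
bd [-27.9  -8. ] z 226.9 Fx,Fy -0.4 -1.8 Fz 1.4 jaw,tilt [32.75  0.14] g -0.004 t 20.58
d [  3.7 -14.2  -1.9] rot [-0.002 -0.    -0.013] tilt 0.14 F [ 0.6 -1.7  1.4] g -0.004 t 20.5833
```

>>> {"op": "play_rows", "data": {"plan": [[2, -4, 12, 0, 0, 0, -1], [2, -9, 3, 0, 0, -0.01, -1], [0, 0, 0, 0, 0, 0, -1], [0, 0, 0, 0, 0, 0, -1]]}}

```text
time_s: 20.92
eef_pos: [549.7, 277.2, 242.7]
ee_rot: [-0.001, 0.483, 0.875, 0.001]
force: [-0.2, -0.1, -0.4]
grip_width: 0.002
```

```bash
python3 -c "
from h import *
st();todo(550,275,225,32)"
```

```text
bd [-31.5 -20. ] z 242.7 Fx,Fy -0.2 0.1 Fz -0.4 jaw,tilt [32.19  0.2 ] g 0.002 t 20.92
d [  0.3  -2.2 -17.7] rot [-0.003 -0.001 -0.003] tilt 0.2 F [-0.2 -0.1 -0.4] g 0.002 t 20.9167
```

>>> {"op": "play_rows", "data": {"plan": [[0, -2, -10, 0, 0, 0, -1], [0, 0, -10, 0, 0, 0, -1], [0, 0, -10, 0, 0, 0, -1], [0, 0, -10, 0, 0, 0, -1], [0, 0, -8, 0, 0, 0, -1]]}}

```text
time_s: 21.33
eef_pos: [550.3, 274.9, 192.1]
ee_rot: [0.0, 0.484, 0.875, 0.003]
force: [1.2, 0.5, 3.1]
grip_width: 0.002
```

```bash
python3 -c "
from h import *
st();todo(550,275,164,32)"
```

```text
bd [-32.2 -22.3] z 192.1 Fx,Fy 1.2 -0.2 Fz 3.1 jaw,tilt [32.11  0.36] g 0.002 t 21.33
d [ -0.3   0.1 -28.1] rot [-0.005  0.004 -0.002] tilt 0.36 F [1.2 0.5 3.1] g 0.002 t 21.3333
```

Pressing straight, 3 N as the lift spring predicts.

>>> {"op": "play_rows", "data": {"plan": [[0, 0, -7, -0.005, 0.004, 0, -1], [0, 0, -6, 0, 0, 0, -1], [0, 0, -4, 0, 0, 0, -1], [0, 0, -3, 0, 0, 0, -1], [0, 0, -2, 0, 0, 0, -1]]}}

```text
time_s: 21.75
eef_pos: [550.4, 274.9, 166.4]
ee_rot: [-0.0, 0.484, 0.875, -0.001]
force: [-1.8, -1.3, 7.3]
grip_width: 0.001
```

```bash
python3 -c "
from h import *
st();todo(550,275,164,32)"
```

```text
bd [-32.1 -22.3] z 166.4 Fx,Fy -2.2 -0.1 Fz 7.3 jaw,tilt [32.12  0.08] g 0.001 t 21.75
d [-0.4  0.1 -2.4] rot [ 0.001 -0.001 -0.002] tilt 0.08 F [-1.8 -1.3  7.3] g 0.001 t 21.75
```

>>> {"op": "play_rows", "data": {"plan": [[0, 0, -2, 0, 0, 0, -1], [0, 0, -0.5, 0, 0, 0, -1], [0, 0, -0.3, 0, 0, 0, -1], [0, 0, -0.3, 0, 0, 0, -1], [0, 0, -0.3, 0, 0, 0, -1]]}}

```text
time_s: 22.17
eef_pos: [550.4, 274.9, 165.7]
ee_rot: [0.001, 0.484, 0.875, -0.0]
force: [-1.6, -0.3, 8.2]
grip_width: 0.003
```

>>> {"op": "play_rows", "data": {"plan": [[0, 0, -0.2, 0, 0, 0, -1], [0, 0, -0.2, 0, 0, 0, -1], [0, 0, -0.2, 0, 0, 0, -1], [0, 0, -0.2, 0, 0, 0, -1], [0, 0, -0.2, 0, 0, 0, -1]]}}

```text
time_s: 22.58
eef_pos: [550.4, 274.9, 168.1]
ee_rot: [0.002, 0.484, 0.875, 0.0]
force: [-2.2, -1.3, 6.4]
grip_width: 0.001
```

>>> {"op": "play_rows", "data": {"plan": [[0, 0, -0.2, 0, 0, 0, -1], [0, 0, -0.2, 0, 0, 0, -1], [0, 0, -0.2, 0, 0, 0, -1], [0, 0, -0.2, 0, 0, 0, -1], [0, 0, -0.2, 0, 0, 0, -1]]}}

```text
time_s: 23.0
eef_pos: [550.4, 274.9, 169.6]
ee_rot: [0.003, 0.483, 0.875, 0.001]
force: [-1.0, -0.8, 6.1]
grip_width: 0.001
```

Run:
```python
from f import *
st()
j=cv2.resize(s['img'][90:250,300:400],None,fx=3.7,fy=3.7,interpolation=cv2.INTER_CUBIC)
g=cv2.resize(t['img'][125:245,150:270],None,fx=4.9,fy=4.9,interpolation=cv2.INTER_CUBIC)
h=min(len(g),len(j));o=np.hstack([g[:h],j[:h]]);cv2.imwrite('pics/t8.png',cv2.resize(o,(800,int(800*o.shape[0]/o.shape[1]))))
```

```text
bd [-32.1 -22.3] z 169.6 Fx,Fy -1.1 -0.9 Fz 5.6 jaw,tilt [32.19  0.33] g 0.002 t 23.1
```

View pics/t8.png

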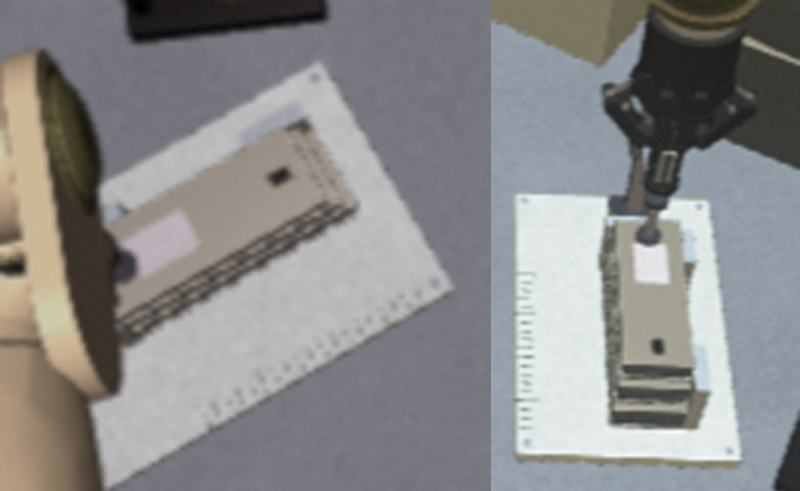

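>>> {"op": "play_rows", "data": {"plan": [[0, 0, -2, 0, 0, 0, -1], [0, 0, -2, 0, 0, 0, -1], [0, 0, -1.5, 0, 0, 0, -1], [0, 0, -0.9, 0, 0, 0, -1], [0, 0, -0.9, 0, 0, 0, -1]]}}

```text
time_s: 23.52
eef_pos: [550.4, 274.9, 165.4]
ee_rot: [0.004, 0.483, 0.875, 0.002]
force: [-2.4, -1.7, 8.7]
grip_width: -0.0
```

>>> {"op": "play_rows", "data": {"plan": [[0, 0, -0.8, 0, 0, 0, -1], [0, 0, -0.8, 0, 0, 0, -1], [0, 0, -0.8, 0, 0, 0, -1], [0, 0, -0.8, 0, 0, 0, -1], [0, 0, -0.8, 0, 0, 0, -1]]}}

```text
time_s: 23.93
eef_pos: [550.4, 274.9, 165.0]
ee_rot: [0.005, 0.483, 0.876, 0.002]
force: [-1.9, -1.5, 8.6]
grip_width: -0.001
```

>>> {"op": "play_rows", "data": {"plan": [[0, 0, -0.8, 0, 0, 0, -1], [0, 0, -0.8, 0, 0, 0, -1], [0, 0, -0.8, 0, 0, 0, -1], [0, 0, -0.8, 0, 0, 0, -1], [0, 0, -0.8, 0, 0, 0, -1]]}}

```text
time_s: 24.35
eef_pos: [550.4, 274.9, 164.9]
ee_rot: [0.006, 0.483, 0.876, 0.003]
force: [-2.4, -1.1, 8.1]
grip_width: -0.0
```

>>> {"op": "play_rows", "data": {"plan": [[0, 0, 15, 0, 0, 0, -1], [0, 0, 20, 0, 0, 0, -1], [0, 0, 25, -0.005, 0.01, 0, -1], [0, 0, 25, 0, 0, 0, -1], [0, 0, 20, 0, 0, 0, -1]]}}

```text
time_s: 24.77
eef_pos: [547.5, 274.3, 267.8]
ee_rot: [-0.002, 0.483, 0.876, -0.006]
force: [-0.1, 0.5, 0.1]
grip_width: 0.002
```

>>> {"op": "play_rows", "data": {"plan": [[17, -27, 0, 0, 0, 0, 0.85], [17, -27, 0, 0, 0, 0, 0.85], [17, -27, 0, 0, 0, 0, 0.85], [0, 0, 0, 0, 0, 0, 0.85], [0, 0, 0, 0, 0, 0, 0.85]]}}

```text
time_s: 25.18
eef_pos: [599.6, 191.7, 271.0]
ee_rot: [-0.001, 0.481, 0.877, -0.005]
force: [-0.2, 0.8, 0.1]
grip_width: 0.708
```

Run:
```python
from f import *
st();todo(*(C0-31*EX-118*EY),130,32)
cb('C',62,168,91,home(62,168),[s],rng=4)
```

```text
bd [ -34.4 -118.1] z 270.9 Fx,Fy -0.7 -0.2 Fz 0.6 jaw,tilt [32.53  0.55] g 0.873 t 25.28
d [   2.9    1.9 -140.9] rot [ 0.008 -0.006 -0.009] tilt 0.55 F [-0.5 -0.5  0.6] g 0.873 t 25.2833
C world [5.8390e+02 2.2399e+02 5.4000e-01] board [-30.7 -83.2] dyaw -0.02 res 0.26 60
```

>>> {"op": "play_rows", "data": {"plan": [[2.9, 1.9, -41, 0.008, -0.006, -0.009, 0.85], [0, 0, -41, 0, 0, 0, 0.85], [0, 0, -40, 0, 0, 0, 0.85], [0, 0, -20, 0, 0, 0, 0.85], [0, 0, 0, 0, 0, 0, 0.85]]}}

```text
time_s: 25.7
eef_pos: [598.6, 199.4, 125.7]
ee_rot: [0.002, 0.482, 0.876, 0.002]
force: [-0.3, 0.4, -0.1]
grip_width: 0.927
```

Run:
```python
from h import *
st();todo(*(C0-31*EX-118*EY),67,32)
```

```text
bd [ -31.2 -111.8] z 125.7 Fx,Fy -0.0 0.5 Fz -0.1 jaw,tilt [32.32  0.31] g 0.927 t 25.7
d [  3.4  -5.1 -58.7] rot [-0.002  0.005 -0.006] tilt 0.31 F [-0.3  0.4 -0.1] g 0.927 t 25.7
```

>>> {"op": "play_rows", "data": {"plan": [[3.4, -6, -20, 0, 0.005, -0.005, 0.85], [0, 0, -18, 0, 0, 0, 0.85], [0, 0, -12, 0, 0, 0, 0.85], [0, 0, -6, 0, 0, 0, 0.85], [0, 0, 0, 0, 0, 0, 0.85]]}}

```text
time_s: 26.12
eef_pos: [601.8, 197.7, 72.1]
ee_rot: [0.001, 0.482, 0.876, 0.002]
force: [0.0, 0.5, -0.6]
grip_width: 0.921
```

Run:
```python
from h import *
st();todo(*(C0-31*EX-118*EY),66,32)
```

```text
bd [ -29.4 -115. ] z 72.1 Fx,Fy 0.3 0.4 Fz -0.6 jaw,tilt [32.33  0.27] g 0.921 t 26.12
d [ 0.2 -3.4 -6.1] rot [-0.003  0.003 -0.006] tilt 0.27 F [ 0.   0.5 -0.6] g 0.921 t 26.1167
```

>>> {"op": "play_rows", "data": {"plan": [[-0.8, -3, -4, 0, 0.003, -0.006, 0.85], [0, 0, -2.5, 0, 0, 0, 0.6], [0, 0, -1, 0, 0, 0, -0.2], [0, 0, -0.5, 0, 0, 0, -0.2], [0, 0, -0.5, 0, 0, 0, -0.2]]}}

```text
time_s: 26.53
eef_pos: [602.4, 195.4, 68.0]
ee_rot: [0.002, 0.485, 0.875, 0.003]
force: [-1.1, -0.8, 1.2]
grip_width: 0.711
```

Run:
```python
from h import *
st()
```

```text
bd [ -30.2 -117.3] z 68.0 Fx,Fy -1.3 -0.1 Fz 1.2 jaw,tilt [32.03  0.41] g 0.711 t 26.53
```

>>> {"op": "play_rows", "data": {"plan": [[0, 0, 8, 0, 0, 0, -0.2], [0, 0, 12, 0, 0, 0, -0.2], [8, -14, 0, 0, 0, 0, -0.2], [5, -30, 0, 0, 0, 0, -0.2], [-5, -35, 5, 0, 0, 0, -0.2]]}}

```text
time_s: 26.95
eef_pos: [611.3, 118.7, 96.3]
ee_rot: [0.002, 0.481, 0.877, 0.004]
force: [-0.0, -1.2, -1.9]
grip_width: 0.711
```

Run:
```python
from h import *
st();todo(460,-355,150,-59)
```

```text
bd [ -63.2 -187. ] z 96.3 Fx,Fy -0.6 -1.0 Fz -1.9 jaw,tilt [32.46  0.57] g 0.711 t 26.95
d [-151.3 -473.7   53.7] rot [-0.011  0.003  1.545] tilt 0.57 F [-0.  -1.2 -1.9] g 0.711 t 26.95
```

>>> {"op": "play_rows", "data": {"plan": [[-12, -35, 8, 0, 0, -0.115, -0.2], [-12, -35, 8, 0, 0, -0.115, -0.2], [-12, -35, 8, 0, 0, -0.115, -0.2], [-12, -35, 0, 0, 0, -0.115, -0.2], [-12, -35, 0, 0, 0, -0.115, -0.2]]}}

```text
time_s: 27.37
eef_pos: [551.3, -67.3, 125.6]
ee_rot: [0.008, 0.718, 0.696, 0.005]
force: [-0.2, -0.9, -2.0]
grip_width: 0.713
```

>>> {"op": "play_rows", "data": {"plan": [[-13, -35, 0, 0, 0, -0.115, -0.2], [-13, -35, 0, 0, 0, -0.115, -0.2], [-13, -35, 0, 0, 0, -0.115, -0.2], [-13, -35, 0, 0, 0, -0.115, -0.2], [-13, -35, 0, 0, 0, -0.115, -0.2]]}}

```text
time_s: 27.78
eef_pos: [482.4, -255.1, 130.6]
ee_rot: [0.013, 0.893, 0.45, 0.003]
force: [0.9, 0.4, -1.5]
grip_width: 0.716
```

Run:
```python
from f import *
st();todo(431.7,-372,110,-59)
cb('B',64,176,69,home(64,176),rng=4)
cb('A',66,184,44,home(66,184),rng=3)
```

```text
bd [-372.8 -438. ] z 130.7 Fx,Fy 2.1 -0.0 Fz -2.3 jaw,tilt [-36.68   1.56] g 0.708 t 27.88
d [ -50.  -113.8  -20.7] rot [ 0.024  0.012 -0.39 ] tilt 1.56 F [ 1.8  1.1 -2.3] g 0.708 t 27.8833
B world [5.8474e+02 2.2267e+02 5.5000e-01] board [-30.6 -84.8] dyaw -0.007 res 0.39 114
A world [5.8687e+02 2.1515e+02 5.6000e-01] board [-32.8 -92.3] dyaw -0.002 res 1.01 113
```

>>> {"op": "play_rows", "data": {"plan": [[-12.5, -28, 0, 0.024, 0.012, -0.098, -0.2], [-12.5, -28, 0, 0, 0, -0.098, -0.2], [-12.5, -28, -10, 0, 0, -0.098, -0.2], [-12.5, -28, -10, 0, 0, -0.098, -0.2], [0, 0, 0, 0, 0, 0, -0.2]]}}

```text
time_s: 28.3
eef_pos: [428.8, -378.3, 114.0]
ee_rot: [0.003, 0.966, 0.257, 0.003]
force: [-0.0, 1.2, -1.9]
grip_width: 0.716
```

Run:
```python
from f import *
st();todo(431.7,-372,6,-59)
c=cap('wrist','w2.png')
```

```text
bd [-478.  -510.1] z 115.1 Fx,Fy 0.2 -0.9 Fz -1.9 jaw,tilt [-59.73   0.55] g 0.708 t 28.4
d [   0.9    3.1 -109.1] rot [0.003 0.009 0.013] tilt 0.55 F [ 0.7 -0.7 -1.9] g 0.708 t 28.4
```

View pics/w2.png

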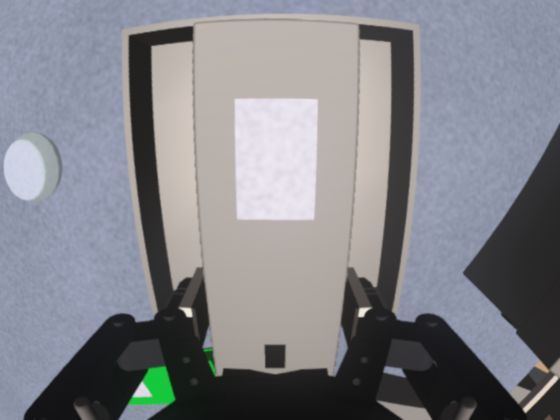

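>>> {"op": "play_rows", "data": {"plan": [[0.9, 3, -25, 0.003, 0.009, 0.013, -0.2], [0, 0, -35, 0, 0, 0, -0.2], [0, 0, -25, 0, 0, 0, -0.2], [0, 0, -10, 0, 0, 0, -0.2], [0, 0, -2, 0, 0, 0, -0.2]]}}

```text
time_s: 28.87
eef_pos: [436.8, -368.2, 20.4]
ee_rot: [0.004, 0.962, 0.275, 0.002]
force: [0.8, -0.1, -2.3]
grip_width: 0.709
```

Run:
```python
from f import *
st();todo(431.7,-372,6,-59)
```

```text
bd [-469.4 -508.4] z 22.0 Fx,Fy -0.4 -0.5 Fz -0.7 jaw,tilt [-58.16   0.69] g 0.71 t 28.97
d [ -5.4  -2.9 -16. ] rot [ 0.009  0.008 -0.015] tilt 0.69 F [-0.1 -0.7 -0.7] g 0.71 t 28.9667
```

>>> {"op": "play_rows", "data": {"plan": [[-4, -2.5, -8, 0.009, 0.008, -0.015, -0.2], [0, 0, -6, 0, 0, 0, -0.2], [0, 0, -3, 0, 0, 0, -0.2], [0, 0, -2, 0, 0, 0, -0.2]]}}

```text
time_s: 29.3
eef_pos: [434.8, -373.8, 6.5]
ee_rot: [0.004, 0.964, 0.267, 0.001]
force: [-0.3, -0.1, -1.7]
grip_width: 0.71
```

Run:
```python
from h import *
st()
```

```text
bd [-473.9 -511.1] z 6.5 Fx,Fy -0.3 0.1 Fz -1.7 jaw,tilt [-59.05   0.43] g 0.71 t 29.3
```

>>> {"op": "play_rows", "data": {"plan": [[0, 0, -3, 0, 0, 0, -0.2], [0, 0, -1.5, 0, 0, 0, -0.2], [0, 0, 0, 0, 0, 0, 0.85], [0, 0, 0, 0, 0, 0, 0.85], [0, 0, 0, 0, 0, 0, 0.85]]}}

```text
time_s: 29.72
eef_pos: [435.6, -374.9, 5.2]
ee_rot: [0.005, 0.964, 0.267, 0.002]
force: [0.0, -0.5, -0.4]
grip_width: 0.927
```

Run:
```python
from h import *
st();todo(*(C0-31*EX-118*EY),150,32)
```

```text
bd [-473.8 -512.5] z 5.2 Fx,Fy -0.2 -0.4 Fz -0.4 jaw,tilt [-59.06   0.61] g 0.927 t 29.72
d [166.4 569.2 144.8] rot [ 0.012 -0.002 -1.552] tilt 0.61 F [ 0.  -0.5 -0.4] g 0.927 t 29.7167
```

>>> {"op": "play_rows", "data": {"plan": [[0, 0, 20, 0, 0, 0, 0.85], [0, 0, 40, 0, 0, 0, 0.85], [0, 0, 40, 0, 0, 0, 0.85], [0, 0, 40, 0, 0, 0, 0.85], [10, 38, 10, 0, 0, 0.12, 0.85]]}}

```text
time_s: 30.13
eef_pos: [442.6, -338.5, 157.2]
ee_rot: [0.002, 0.947, 0.321, 0.0]
force: [1.1, -0.2, 0.6]
grip_width: 0.924
```

>>> {"op": "play_rows", "data": {"plan": [[10, 38, 0, 0, 0, 0.12, 0.85], [10, 38, 0, 0, 0, 0.12, 0.85], [10, 38, 0, 0, 0, 0.12, 0.85], [11, 38, 0, 0, 0, 0.12, 0.85], [11, 38, 0, 0, 0, 0.12, 0.85]]}}

```text
time_s: 30.55
eef_pos: [496.5, -144.1, 162.9]
ee_rot: [0.008, 0.803, 0.596, 0.004]
force: [-0.1, -0.5, 0.3]
grip_width: 0.926
```

Run:
```python
from f import *
st();todo(*(C0-32*EX-119*EY),150,32)
cb('C',62,168,27,(460,-355,-1.03),[s],rng=6)
show('tray',rect(-100,100,-112.5,112.5,50),(460,-354,-1.03))
cb('B',64,176,69,home(64,176),[s],rng=4)
```

```text
bd [-297.7 -346.8] z 162.8 Fx,Fy -1.0 -0.2 Fz 1.0 jaw,tilt [-16.62   0.98] g 0.927 t 30.65
d [104.6 334.  -12.8] rot [-0.001  0.018  0.849] tilt 0.98 F [-0.8 -0.7  1. ] g 0.927 t 30.65
C world [ 459.99 -357.52   -1.04] board [-443.9 -510.7] dyaw -1.594 res 0.13 34
tray both [ 461.401 -355.94    -1.038] 0.84 115
tray top [ 459.222 -349.611   -1.023] 0.46 54
tray scene [ 462.118 -357.484   -1.032] 0.78 60
B world [581.86 220.7    0.62] board [-34.1 -84.9] dyaw 0.058 res 1.06 60
```

>>> {"op": "play_rows", "data": {"plan": [[12, 38, 0, 0, 0.015, 0.12, 0.85], [12, 38, 0, 0, 0, 0.12, 0.85], [12, 38, 0, 0, 0, 0.12, 0.85], [12, 38, 0, 0, 0, 0.12, 0.85], [12, 38, 0, 0, 0, 0.12, 0.85]]}}

```text
time_s: 31.07
eef_pos: [557.5, 46.0, 163.3]
ee_rot: [0.005, 0.588, 0.809, -0.0]
force: [1.2, -1.2, 0.0]
grip_width: 0.921
```

Run:
```python
from f import *
st();todo(*(C0-32*EX-119*EY),110,32)
cap('wrist','w3.png')
for k in ([t],[s],[t,s]): cb('B',64,176,69,home(64,176),k,rng=4)
```

```text
bd [-145.5 -217.8] z 163.1 Fx,Fy 0.3 -0.5 Fz -0.6 jaw,tilt [18.2  0.5] g 0.928 t 31.17
d [ 43.9 144.  -53.1] rot [0.004 0.008 0.241] tilt 0.5 F [ 0.5 -0.3 -0.6] g 0.928 t 31.1667
B world [5.8424e+02 2.2342e+02 5.5000e-01] board [-30.7 -83.9] dyaw -0.009 res 0.25 58
B world [5.8434e+02 2.2158e+02 5.7000e-01] board [-31.6 -85.5] dyaw 0.015 res 1.01 58
B world [5.8432e+02 2.2325e+02 5.5000e-01] board [-30.7 -84.1] dyaw -0.006 res 0.72 116
```

View pics/w3.png

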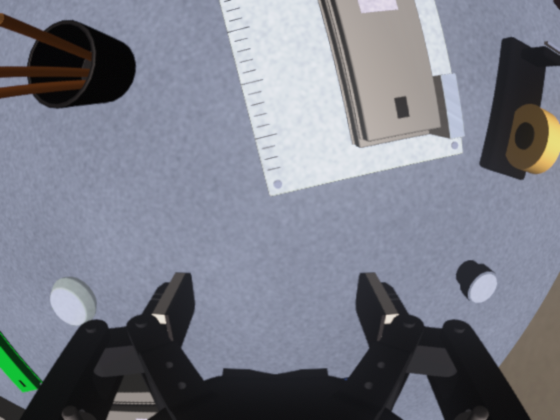

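>>> {"op": "play_rows", "data": {"plan": [[11, 35, -5, 0, 0.008, 0.06, 0.85], [11, 35, -10, 0, 0, 0.06, 0.85], [11, 35, -10, 0, 0, 0.06, 0.85], [9, 28, -10, 0, 0, 0.05, 0.85], [0, 0, 0, 0, 0, 0, 0.85]]}}

```text
time_s: 31.63
eef_pos: [602.2, 175.8, 126.9]
ee_rot: [0.003, 0.496, 0.869, -0.003]
force: [0.1, -0.8, -0.6]
grip_width: 0.923
```

Run:
```python
from h import *
st();todo(*(C0-32*EX-119*EY),42,32)
```

```text
bd [ -40.7 -133.8] z 126.9 Fx,Fy -0.3 -0.7 Fz -0.6 jaw,tilt [30.57  0.45] g 0.923 t 31.63
d [ -0.5  17.1 -84.9] rot [0.007 0.002 0.025] tilt 0.45 F [ 0.1 -0.8 -0.6] g 0.923 t 31.6333
```

>>> {"op": "play_rows", "data": {"plan": [[-0.5, 14, -5, 0.007, 0, 0.025, 0.85], [0, 0, -20, 0, 0, 0, 0.85], [0, 0, -15, 0, 0, 0, 0.85], [0, 0, 0, 0, 0, 0, 0.85]]}}

```text
time_s: 31.97
eef_pos: [602.8, 186.9, 85.2]
ee_rot: [0.002, 0.487, 0.873, 0.001]
force: [-1.2, -0.4, -0.2]
grip_width: 0.922
```

Run:
```python
from h import *
st();todo(*(C0-32*EX-119*EY),42,32)
```

```text
bd [ -34.3 -124.7] z 85.2 Fx,Fy -1.2 0.3 Fz -0.2 jaw,tilt [31.68  0.21] g 0.922 t 31.97
d [ -1.1   6.  -43.2] rot [-0.     0.004  0.006] tilt 0.21 F [-1.2 -0.4 -0.2] g 0.922 t 31.9667
```

>>> {"op": "play_rows", "data": {"plan": [[0, 6, 0, 0, 0.004, 0.006, 0.85], [0, 0, -15, 0, 0, 0, 0.85], [0, 0, -15, 0, 0, 0, 0.85], [0, 0, -6, 0, 0, 0, 0.85], [0, 0, 0, 0, 0, 0, 0.85]]}}

```text
time_s: 32.38
eef_pos: [605.1, 190.6, 52.6]
ee_rot: [0.001, 0.487, 0.873, 0.002]
force: [-0.0, 0.5, 0.2]
grip_width: 0.921
```

Run:
```python
from h import *
st();todo(*(C0-32*EX-119*EY),42,32)
```

```text
bd [ -30.4 -122.7] z 52.6 Fx,Fy 0.2 0.4 Fz 0.2 jaw,tilt [31.7   0.26] g 0.921 t 32.38
d [ -3.4   2.3 -10.6] rot [-0.002  0.004  0.005] tilt 0.26 F [-0.   0.5  0.2] g 0.921 t 32.3833
```

>>> {"op": "play_rows", "data": {"plan": [[-2.5, 2.5, -6, 0, 0.004, 0.005, 0.85], [0, 0, -5, 0, 0, 0, 0.6], [0, 0, -2, 0, 0, 0, -0.2], [0, 0, -0.5, 0, 0, 0, -0.2], [0, 0, -0.5, 0, 0, 0, -0.2]]}}

```text
time_s: 32.8
eef_pos: [603.1, 192.6, 42.8]
ee_rot: [0.001, 0.485, 0.875, 0.001]
force: [-1.5, -0.0, 1.3]
grip_width: 0.734
```

Run:
```python
from h import *
st()
```

```text
bd [ -31. -120.] z 42.8 Fx,Fy -1.3 0.7 Fz 1.3 jaw,tilt [31.98  0.12] g 0.734 t 32.8
```

>>> {"op": "play_rows", "data": {"plan": [[0, 0, 10, 0, 0, 0, -0.2], [0, 0, 20, 0, 0, 0, -0.2], [0, 0, 20, 0, 0, 0, -0.2], [8, -16, 0, 0, 0, 0, -0.2], [5, -32, 0, 0, 0, 0, -0.2]]}}

```text
time_s: 33.22
eef_pos: [615.1, 148.2, 96.5]
ee_rot: [0.0, 0.482, 0.876, 0.001]
force: [0.2, -0.3, -1.8]
grip_width: 0.737
```

>>> {"op": "play_rows", "data": {"plan": [[-12, -35, 10, 0, 0, -0.115, -0.2], [-12, -35, 10, 0, 0, -0.115, -0.2], [-12, -35, 10, 0, 0, -0.115, -0.2], [-12, -35, 8, 0, 0, -0.115, -0.2], [-12, -35, 0, 0, 0, -0.115, -0.2]]}}

```text
time_s: 33.63
eef_pos: [554.8, -32.2, 139.1]
ee_rot: [0.004, 0.717, 0.697, 0.002]
force: [0.8, -0.7, -1.3]
grip_width: 0.737
```

Run:
```python
from h import *
st();todo(434,-372.5,120,-59)
```

```text
bd [-191.1 -285. ] z 139.1 Fx,Fy 0.3 -1.0 Fz -1.3 jaw,tilt [-1.59  0.49] g 0.737 t 33.63
d [-120.8 -340.3  -19.1] rot [ 0.006  0.007 -1.002] tilt 0.49 F [ 0.8 -0.7 -1.3] g 0.737 t 33.6333
```

>>> {"op": "play_rows", "data": {"plan": [[-13.5, -38, 0, 0.006, 0.007, -0.112, -0.2], [-13.5, -38, 0, 0, 0, -0.112, -0.2], [-13.5, -38, 0, 0, 0, -0.112, -0.2], [-13.5, -38, 0, 0, 0, -0.112, -0.2], [-13.5, -38, 0, 0, 0, -0.112, -0.2]]}}

```text
time_s: 34.05
eef_pos: [484.3, -228.5, 144.0]
ee_rot: [0.003, 0.888, 0.46, 0.003]
force: [0.3, 0.3, -1.1]
grip_width: 0.738
```

>>> {"op": "play_rows", "data": {"plan": [[-13.5, -38, 0, 0, 0, -0.112, -0.2], [-13.5, -38, -5, 0, 0, -0.112, -0.2], [-13.5, -38, -10, 0, 0, -0.112, -0.2], [-9, -20, -10, 0, 0, -0.08, -0.2], [0, 0, 0, 0, 0, 0, -0.2]]}}

```text
time_s: 34.47
eef_pos: [430.0, -373.0, 122.9]
ee_rot: [0.008, 0.968, 0.25, 0.003]
force: [0.1, -0.0, -2.0]
grip_width: 0.735
```

Run:
```python
from h import *
st();todo(432,-373.7,30,-59)
```

```text
bd [-477.6 -507.9] z 122.9 Fx,Fy 0.1 -0.0 Fz -2.0 jaw,tilt [-61.06   0.96] g 0.735 t 34.47
d [  2.   -0.7 -92.9] rot [0.013 0.011 0.036] tilt 0.96 F [ 0.1 -0.  -2. ] g 0.735 t 34.4667
```

>>> {"op": "play_rows", "data": {"plan": [[1, 0, -20, 0.013, 0.011, 0.036, -0.2], [0, 0, -30, 0, 0, 0, -0.2], [0, 0, -22, 0, 0, 0, -0.2], [0, 0, -10, 0, 0, 0, -0.2], [0, 0, 0, 0, 0, 0, -0.2]]}}

```text
time_s: 34.88
eef_pos: [431.5, -375.1, 42.1]
ee_rot: [0.003, 0.963, 0.268, 0.001]
force: [-0.6, -0.5, -2.2]
grip_width: 0.739
```

Run:
```python
from h import *
st();todo(432,-373.7,28,-59)
```

```text
bd [-477.4 -510.5] z 42.1 Fx,Fy -0.8 -0.2 Fz -2.2 jaw,tilt [-58.93   0.33] g 0.739 t 34.88
d [  0.5   1.4 -14.1] rot [ 0.004  0.004 -0.001] tilt 0.33 F [-0.6 -0.5 -2.2] g 0.739 t 34.8833
```

>>> {"op": "play_rows", "data": {"plan": [[0, 1, -6, 0.004, 0.004, 0, -0.2], [0, 0, -5, 0, 0, 0, -0.2], [0, 0, -3, 0, 0, 0, -0.2], [0, 0, -2, 0, 0, 0, -0.2]]}}

```text
time_s: 35.22
eef_pos: [433.6, -374.7, 29.0]
ee_rot: [0.003, 0.963, 0.269, 0.001]
force: [0.2, -0.4, -1.6]
grip_width: 0.739
```

Run:
```python
from h import *
st()
```

```text
bd [-475.4 -511.2] z 29.0 Fx,Fy 0.0 -0.4 Fz -1.6 jaw,tilt [-58.81   0.3 ] g 0.739 t 35.22
```

Lower until contact, release, and return for A.

>>> {"op": "play_rows", "data": {"plan": [[0, 0, -2.5, 0, 0, 0, -0.2], [0, 0, -1.5, 0, 0, 0, -0.2], [0, 0, 0, 0, 0, 0, 0.85], [0, 0, 0, 0, 0, 0, 0.85], [0, 0, 0, 0, 0, 0, 0.85]]}}

```text
time_s: 35.63
eef_pos: [434.5, -375.6, 26.9]
ee_rot: [0.004, 0.963, 0.269, 0.002]
force: [0.1, 0.4, 0.8]
grip_width: 0.926
```

>>> {"op": "play_rows", "data": {"plan": [[0, 0, 20, 0, 0, 0, 0.85], [0, 0, 40, 0, 0, 0, 0.85], [0, 0, 40, 0, 0, 0, 0.85], [0, 0, 30, 0, 0, 0, 0.85], [10, 38, 0, 0, 0, 0.12, 0.85]]}}

```text
time_s: 36.05
eef_pos: [442.4, -340.2, 161.5]
ee_rot: [0.004, 0.946, 0.323, 0.001]
force: [0.6, -0.5, -0.4]
grip_width: 0.922
```

>>> {"op": "play_rows", "data": {"plan": [[10, 38, 0, 0, 0, 0.12, 0.85], [10, 38, 0, 0, 0, 0.12, 0.85], [10, 38, 0, 0, 0, 0.12, 0.85], [11, 38, 0, 0, 0, 0.12, 0.85], [11, 38, 0, 0, 0, 0.12, 0.85]]}}

```text
time_s: 36.47
eef_pos: [495.6, -145.4, 166.3]
ee_rot: [0.008, 0.802, 0.598, 0.005]
force: [0.8, -0.7, -0.3]
grip_width: 0.922
```

>>> {"op": "play_rows", "data": {"plan": [[12, 38, 0, 0, 0.01, 0.12, 0.85], [12, 38, 0, 0, 0, 0.12, 0.85], [12, 38, 0, 0, 0, 0.12, 0.85], [12, 38, 0, 0, 0, 0.12, 0.85], [12, 38, 0, 0, 0, 0.12, 0.85]]}}

```text
time_s: 36.88
eef_pos: [556.9, 54.1, 168.7]
ee_rot: [0.006, 0.579, 0.815, 0.004]
force: [-0.5, -1.0, 0.2]
grip_width: 0.929
```

Run:
```python
from f import *
st();todo(*(C0-33*EX-119*EY),100,32)
cb('B',64,176,52,(460,-356,-1.03),[s],rng=6)
cb('B',64,176,52,(460,-356,-1.03),[t],rng=6)
for k in ([t],[s]): cb('A',66,184,44,home(66,184),k,rng=4)
```

```text
bd [-141.8 -210.8] z 168.5 Fx,Fy -0.8 0.7 Fz -0.1 jaw,tilt [19.44  0.87] g 0.921 t 36.98
d [ 43.7 135.5 -68.5] rot [-0.002  0.015  0.219] tilt 0.87 F [-1.   0.2 -0.1] g 0.921 t 36.9833
B world [ 457.59 -359.26   -1.03] board [-446.9 -510.9] dyaw -1.584 res 0.24 50
B world [ 450.1  -364.58   -1.03] board [-456.1 -511.4] dyaw -1.587 res 0.07 30
A world [584.67 211.25   0.62] board [-36.8 -94.4] dyaw 0.058 res 0.61 41
A world [5.8473e+02 2.1705e+02 5.5000e-01] board [-33.6 -89.5] dyaw -0.011 res 0.69 40
```

>>> {"op": "play_rows", "data": {"plan": [[10, 20, -5, 0, 0.015, 0.06, 0.85], [10, 20, -10, 0, 0, 0.06, 0.85], [10, 20, -10, 0, 0, 0.06, 0.85], [4, 0, -10, 0, 0, 0.04, 0.85], [0, 0, 0, 0, 0, 0, 0.85]]}}

```text
time_s: 37.4
eef_pos: [593.0, 119.3, 133.7]
ee_rot: [0.001, 0.481, 0.877, 0.001]
force: [0.8, 0.7, -0.6]
grip_width: 0.929
```

Run:
```python
from f import *
st();todo(*(C0-33*EX-119*EY),100,32)
c=cap('wrist');g=c['img'].copy()
p=home(66,184);co,sn=np.cos(p[2]),np.sin(p[2])
Q=np.array([proj(c,[p[0]+co*a-sn*b,p[1]+sn*a+co*b,44],True) for a,b in[(-33,-92),(33,-92),(33,92),(-33,92)]])
cv2.polylines(g,[Q.astype(int)],True,(0,255,0),1);cv2.imwrite('pics/w4.png',g)
```

```text
bd [ -78.5 -177.3] z 135.7 Fx,Fy 0.8 0.3 Fz -0.3 jaw,tilt [32.31  0.33] g 0.923 t 37.5
d [  7.7  73.6 -35.7] rot [-0.     0.006 -0.005] tilt 0.33 F [ 0.5  0.7 -0.3] g 0.923 t 37.5
```

View pics/w4.png

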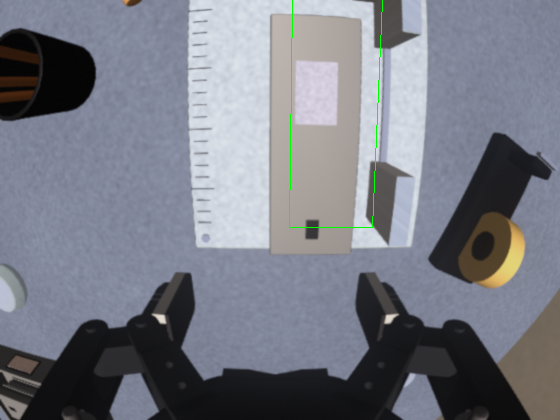

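Run:
```python
from f import *
c=cap('wrist')
Q=np.array([at(c,u,v,44,True)[:2] for u,v in[(271,14),(361,18),(351,252),(271,254)]])
print(Q.round(1),Q.mean(0),bd(Q.mean(0)),[np.hypot(*(Q[(i+1)%4]-Q[i])).round(1) for i in range(4)])
d=Q[0]+Q[1]-Q[2]-Q[3];yaw=np.arctan2(d[1],d[0])-np.pi/2
cb('A',66,184,44,np.r_[Q.mean(0),yaw],[t],rng=5)
q=cb('A',66,184,44,np.r_[Q.mean(0),yaw],rng=5)
g=q[:2]-25*np.array([-np.sin(q[2]),np.cos(q[2])]);print(g);todo(*g,20,np.degrees(q[2]))
```

```text
[[510.1 246.7]
 [564.6 281.8]
 [661.5 128.1]
 [607.3  92.6]] [585.87192875 187.30163213] [ -48.4 -115.4] [np.float64(64.9), np.float64(181.7), np.float64(64.8), np.float64(182.2)]
A world [5.9076e+02 1.8237e+02 3.6000e-01] board [ -46.9 -122.1] dyaw -0.2 res 0.77 52
A world [5.8576e+02 1.8403e+02 5.0000e-01] board [ -50.3 -118.1] dyaw -0.058 res 0.81 89
[597.74982232 162.08829909]
d [   4.3   43.5 -116.5] rot [-0.     0.007 -0.064] tilt 0.41 F [-0.5  0.4  0.6] g 0.923 t 37.7
```

Run:
```python
from h import *
todo(*(C0-48.4*EX-119*EY),70,32)
```

```text
d [ -5.6  65.6 -66.5] rot [-0.     0.007 -0.006] tilt 0.41 F [-0.5  0.4  0.6] g 0.923 t 37.7
```

>>> {"op": "play_rows", "data": {"plan": [[-2, 25, -5, 0, 0.007, -0.006, 0.85], [-2, 24, -15, 0, 0, 0, 0.85], [-1, 12, -20, 0, 0, 0, 0.85], [0, 0, -15, 0, 0, 0, 0.85], [0, 0, 0, 0, 0, 0, 0.85]]}}

```text
time_s: 38.12
eef_pos: [589.5, 179.3, 84.1]
ee_rot: [0.003, 0.489, 0.872, 0.002]
force: [-0.3, -0.1, -1.0]
grip_width: 0.922
```

Run:
```python
from h import *
st();todo(*(C0-48.4*EX-119*EY),12,32)
```

```text
bd [ -49.6 -124.1] z 84.1 Fx,Fy -0.3 0.0 Fz -1.0 jaw,tilt [31.5   0.44] g 0.922 t 38.12
d [ -1.6   5.  -72.1] rot [-0.001  0.008  0.009] tilt 0.44 F [-0.3 -0.1 -1. ] g 0.922 t 38.1167
```

>>> {"op": "play_rows", "data": {"plan": [[-1.5, 5, -15, 0, 0.008, 0.009, 0.85], [0, 0, -20, 0, 0, 0, 0.85], [0, 0, -15, 0, 0, 0, 0.85], [0, 0, -8, 0, 0, 0, 0.85], [0, 0, 0, 0, 0, 0, 0.85]]}}

```text
time_s: 38.53
eef_pos: [589.3, 183.4, 26.1]
ee_rot: [0.001, 0.486, 0.874, 0.001]
force: [-0.7, 0.3, 0.4]
grip_width: 0.926
```

Run:
```python
from h import *
st();todo(*(C0-48.4*EX-119*EY),12,32)
```

```text
bd [ -47.6 -120.5] z 26.1 Fx,Fy -0.5 0.6 Fz 0.4 jaw,tilt [31.9   0.21] g 0.926 t 38.53
d [ -1.5   0.8 -14.1] rot [-0.001  0.004  0.002] tilt 0.21 F [-0.7  0.3  0.4] g 0.926 t 38.5333
```

>>> {"op": "play_rows", "data": {"plan": [[-0.8, 0.5, -7, 0, 0.004, 0, 0.85], [0, 0, -5, 0, 0, 0, 0.7], [0, 0, -2, 0, 0, 0, -0.2], [0, 0, -0.5, 0, 0, 0, -0.2], [0, 0, -0.5, 0, 0, 0, -0.2]]}}

```text
time_s: 38.95
eef_pos: [589.6, 183.6, 13.9]
ee_rot: [0.0, 0.486, 0.874, 0.001]
force: [-1.9, 0.0, 2.7]
grip_width: 0.761
```

Run:
```python
from h import *
st()
```

```text
bd [ -47.2 -120.5] z 13.9 Fx,Fy -1.6 1.0 Fz 2.7 jaw,tilt [31.87  0.12] g 0.761 t 38.95
```

>>> {"op": "play_rows", "data": {"plan": [[0, 0, 15, 0, 0, 0, -0.2], [0, 0, 25, 0, 0, 0, -0.2], [0, 0, 30, 0, 0, 0, -0.2], [8, -20, 3, 0, 0, 0, -0.2], [5, -34, 0, 0, 0, 0, -0.2]]}}

```text
time_s: 39.37
eef_pos: [600.6, 133.1, 88.4]
ee_rot: [-0.001, 0.483, 0.876, 0.001]
force: [1.4, -0.2, -3.7]
grip_width: 0.762
```

>>> {"op": "play_rows", "data": {"plan": [[-12, -35, 14, 0, 0, -0.115, -0.2], [-12, -35, 14, 0, 0, -0.115, -0.2], [-12, -35, 14, 0, 0, -0.115, -0.2], [-12, -35, 8, 0, 0, -0.115, -0.2], [-12, -35, 0, 0, 0, -0.115, -0.2]]}}

```text
time_s: 39.78
eef_pos: [539.8, -48.1, 140.2]
ee_rot: [0.001, 0.718, 0.696, 0.002]
force: [1.2, -0.7, -2.4]
grip_width: 0.759
```

Run:
```python
from h import *
st();todo(457,-361,130,-59)
```

```text
bd [-212.3 -290.6] z 140.2 Fx,Fy 0.6 -1.2 Fz -2.4 jaw,tilt [-1.76  0.27] g 0.759 t 39.78
d [ -82.8 -312.9  -10.2] rot [ 0.001  0.005 -0.999] tilt 0.27 F [ 1.2 -0.7 -2.4] g 0.759 t 39.7833
```

>>> {"op": "play_rows", "data": {"plan": [[-9.5, -35, 0, 0, 0.005, -0.111, -0.2], [-9.5, -35, 0, 0, 0, -0.111, -0.2], [-9.5, -35, 0, 0, 0, -0.111, -0.2], [-9.5, -35, 0, 0, 0, -0.111, -0.2], [-9.5, -35, 0, 0, 0, -0.111, -0.2]]}}

```text
time_s: 40.2
eef_pos: [488.4, -231.5, 141.7]
ee_rot: [0.002, 0.888, 0.46, 0.001]
force: [1.0, -0.2, -1.8]
grip_width: 0.765
```

>>> {"op": "play_rows", "data": {"plan": [[-9.5, -35, 0, 0, 0, -0.111, -0.2], [-9.5, -35, 0, 0, 0, -0.111, -0.2], [-9.5, -33, -5, 0, 0, -0.111, -0.2], [-5, -18, -5, 0, 0, -0.08, -0.2], [0, 0, 0, 0, 0, 0, -0.2]]}}

```text
time_s: 40.62
eef_pos: [449.5, -365.2, 131.4]
ee_rot: [0.004, 0.968, 0.252, 0.001]
force: [-0.8, 0.7, -3.1]
grip_width: 0.758
```

Run:
```python
from h import *
st();todo(454.7,-360.6,55,-59)
```

```text
bd [-456.9 -511.6] z 131.4 Fx,Fy -0.3 1.0 Fz -3.1 jaw,tilt [-60.86   0.45] g 0.758 t 40.62
d [  5.2   4.6 -76.4] rot [0.007 0.004 0.032] tilt 0.45 F [-0.8  0.7 -3.1] g 0.758 t 40.6167
```

>>> {"op": "play_rows", "data": {"plan": [[4, 4.5, -25, 0.007, 0.004, 0.032, -0.2], [0, 0, -25, 0, 0, 0, -0.2], [0, 0, -14, 0, 0, 0, -0.2], [0, 0, -4, 0, 0, 0, -0.2], [0, 0, 0, 0, 0, 0, -0.2]]}}

```text
time_s: 41.03
eef_pos: [453.8, -360.5, 61.6]
ee_rot: [0.001, 0.963, 0.269, 0.001]
force: [-0.6, 0.3, -1.8]
grip_width: 0.763
```

Run:
```python
from h import *
st();todo(454.7,-360.6,51,-59)
```

```text
bd [-450.7 -509.9] z 61.6 Fx,Fy -0.3 0.5 Fz -1.8 jaw,tilt [-58.78   0.12] g 0.763 t 41.03
d [  0.9  -0.1 -10.6] rot [ 0.001  0.002 -0.004] tilt 0.12 F [-0.6  0.3 -1.8] g 0.763 t 41.0333
```

>>> {"op": "play_rows", "data": {"plan": [[0, 0, -5, 0, 0, 0, -0.2], [0, 0, -3, 0, 0, 0, -0.2], [0, 0, -2, 0, 0, 0, -0.2], [0, 0, -1, 0, 0, 0, -0.2]]}}

```text
time_s: 41.37
eef_pos: [455.3, -360.5, 52.6]
ee_rot: [0.003, 0.963, 0.27, 0.002]
force: [-0.9, -0.0, -2.9]
grip_width: 0.758
```

Run:
```python
from h import *
st()
```

```text
bd [-449.5 -510.7] z 52.6 Fx,Fy -0.8 0.4 Fz -2.9 jaw,tilt [-58.62   0.37] g 0.758 t 41.37
```

>>> {"op": "play_rows", "data": {"plan": [[0, 0, -2, 0, 0, 0, -0.2], [0, 0, -1.5, 0, 0, 0, -0.2], [0, 0, 0, 0, 0, 0, 0.85], [0, 0, 0, 0, 0, 0, 0.85], [0, 0, 0, 0, 0, 0, 0.85]]}}

```text
time_s: 41.78
eef_pos: [456.3, -361.5, 51.1]
ee_rot: [0.005, 0.963, 0.271, 0.002]
force: [0.3, -0.6, -0.3]
grip_width: 0.923
```

>>> {"op": "play_rows", "data": {"plan": [[0, 0, 20, 0, 0, 0, 0.85], [0, 0, 40, 0, 0, 0, 0.85], [0, 0, 40, 0, 0, 0, 0.85], [5, 35, 40, 0, 0, 0, 0.85], [5, 35, 10, 0, 0, 0, 0.85]]}}

```text
time_s: 42.2
eef_pos: [462.6, -301.1, 194.4]
ee_rot: [0.003, 0.964, 0.267, 0.001]
force: [0.8, 1.2, -0.3]
grip_width: 0.92
```

>>> {"op": "play_rows", "data": {"plan": [[5, 38, 0, 0, 0, 0, 0.85], [5, 38, 0, 0, 0, 0, 0.85], [5, 38, 0, 0, 0, 0, 0.85], [5, 38, 0, 0, 0, 0, 0.85], [0, 0, 0, 0, 0, 0, 0.85]]}}

```text
time_s: 42.62
eef_pos: [484.0, -140.5, 201.2]
ee_rot: [0.007, 0.964, 0.267, 0.006]
force: [-0.1, 0.4, -0.1]
grip_width: 0.927
```

Run:
```python
from f import *
st()
q=cb('A',66,184,80,(459,-358,-1.03),rng=6)
show('tray',rect(-100,100,-112.5,112.5,50),(460,-354,-1.03))
cv2.imwrite('pics/s9.png',s['img'])
```

```text
bd [-310.9 -342.9] z 201.1 Fx,Fy -0.9 -0.8 Fz -0.2 jaw,tilt [-59.12   1.15] g 0.925 t 42.72
A world [ 458.19 -358.45   -1.02] board [-446.  -510.5] dyaw -1.582 res 0.27 89
tray both [ 461.284 -356.05    -1.038] 0.74 110
tray top [ 458.813 -350.053   -1.023] 0.52 50
tray scene [ 461.504 -357.803   -1.026] 0.74 60
```

View pics/s9.png

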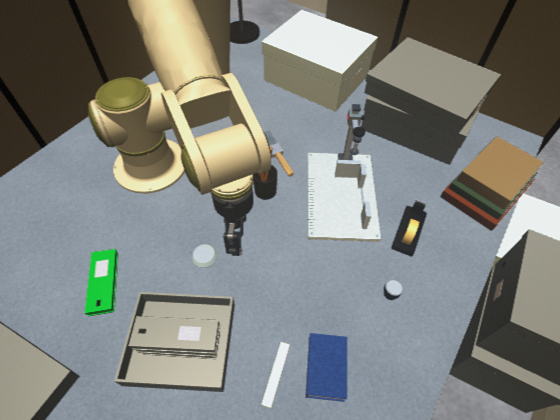

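```bash
python3 -c "
from h import *
print(ctrl.finish_job())"
```

```text
the job is handed in; nothing more can be done
None
```

I handed the job in at about 43 s of robot time. All three cases were piled in the fence corner, measured, and moved to the tray.

**Pile:** A, B and C went up one on another. I pressed each against both fences (11–25 N) and released it. The top camera showed each case on its home outline, and C's last fit before the press was within about 1 mm and 0.01 rad of home.

**Gauge:** The foot rested on the pile. My first press eased off from 8.2 to 5.6 N as the arm drifted up, so I pressed again and held a steady 8.1–8.7 N for more than a second. I did not read the gauge value itself. The foot then sprang back up, and the last picture shows it parked as at the start.

**Unplanned shift:** Case A was found about 28 mm out of place while I was taking the pile down, after the press. I found it again with the wrist camera before gripping it.

**Tray:** C, B and A lie in one flat pile. A is about 4 mm from the tray centre by the fit that uses both cameras. The top and scene cameras disagreed by up to 8 mm on the tray's position, which is well inside the ±70 and ±80 mm limits.

**Bystanders and fits:** The last picture shows nothing else on the bench moved. Several outline fits of cases in the pile and tray were poor because of occlusion and shadow, including one that put B several mm off in the pile. I went by pictures and contact forces for those.

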